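# Seat resin specimen blocks on the parallels of a laboratory vise and log the vise

### The arm

A 7-joint arm with a two-finger parallel gripper is mounted at the origin on the work surface. World frame = base frame: x ahead of the robot, y to its left, z up, the work surface at z = 0. Lengths are in mm, angles in degrees, forces in N, time in s.
With the tool pointing down it reaches from about 400 to 900 mm from the base axis. Payload 5.5 kg.
Tool frame: the origin (TCP) lies midway between the tips of the shut fingers; the grasp point (between the pads) lies 19 mm behind it; z points along the fingers, y is the direction in which the jaws open and shut (so a half turn about z gives the same grasp; the last joint's range is limited). The gripper opens to 85 mm and grips with 20 to 120 N. Pads are 22 mm wide; open, the fingers measure 114 mm over their backs; the gripper's body (76 mm by 85 mm) begins 54 mm behind the grasp point. The pads swing forward as they close: fully open they stand 13 mm farther back than shut.
Start: joints at [81.142, 28.699, -24.465, 88.831, 12.651, 65.22, -12.049], TCP at [263.77, -594.075, 231.31] pointing down, gripper open.
Joint ranges: [-164.97, 164.97], [-17.58, 116.51], [-87.97, 89.64], [11.32, 138.91], [-80.73, 260.73], [10.89, 115.49], [-147.41, 147.41]. Speed limits (degrees/s): [147.25, 147.25, 180, 180, 180, 180, 180].

### API

Orientations are given as a 3x3 rotation matrix whose columns are the frame's x, y, z axes.
In Python, from rig import ctrl gives the robot as it stands.
- The arm moves only by the tool jog_arm, never from a script. Its argument "commands" is a list of rows, each a list of 5 numbers: the shift along the tool's x, y, z in mm, then the turn about the tool's z in degrees, then the finger opening in mm, from 0 to 85.4. A call has 1 to 8 rows; each row shifts and turns the commanded pose from where the row before left it, along the tool's axes as they then stand; what a row does not reach is not made up. A row lasts 1/12 s, in which the tool goes at most 41.7 mm and 7.16 degrees, less where a joint would pass 70% of its speed; a pose out of reach is approached as far as the arm can. A call is refused whole if a number of a shift passes 41.7 or a number of a turn 7.16, either way. A call with a gripper value outside its range is refused whole. The fingers move at their own pace and stop on an object; the grip force is fixed at half the most. Time passes only in rows, so rows that do not move let the fingers close. It gives the time, the measured TCP pose, the force and the opening at its end, in the units of the state.
- ctrl.get_obs(): the state, without advancing time (a new reading comes with each control period).
- ctrl.get_image(name): name is "scene" or "top" or "wrist"; returns a dict with "pixels" (400x640x3 uint8, red, green, blue), "fx", "fy", "cx", "cy" (pixels), "rvec" (rotation vector, rad) and "tvec" (3), from world to camera coordinates, as OpenCV has them; the wrist camera has in their place "hand_eye" (4x4, takes a point from camera to tool coordinates, whose origin is the TCP and whose axes are the flange's). Camera axes: x right, y down, z forward; pixel columns grow to the right and rows downward; lengths in mm; the calibration is good to about 2 mm. A picture is of the moment at which its call begins: read the wrist's pose just before it. There is no depth.
- ctrl.sign_off(): hands the job in, once; it reports no verdict.
Trained networks look in a picture, given as the dict that the camera call returned (one of the last four; its "shot" number tells which), for a name from the list of things; names that differ only in an ending like _2 or _b are one class to them, and where a whole thing is asked for, a point or a joint stands for the part that bears it (a point fixed in the world has none). Each returns a list of dicts, best first, with "score" (0 to 1); they miss things now and then, are a little off and sometimes report something else, mostly with a low value. They report only what shows in the picture. A call takes as long as a camera call. They do not tell look-alikes from the thing itself.
- ctrl.masks_of(picture, query): "pixels" (400x640 bool, what is visible of it) and "centre" ([column, row] in pixels, amid what is visible of it).
The state is a dict: "clock": time; "q": joint angles; "joint_velocities": joint speeds; "effort": joint torques, N m; "tcp_pos": TCP position; "ee_rot": TCP orientation; "force": force on the tool from outside, world axes, zero at the start; "torque": the same for the moment, N m; "width": opening from 0.0 (shut) to 1.0 (fully open).
Only numpy, scipy, OpenCV 4.12 (cv2) and the standard library are available. Lean on these libraries where they do the work, as an engineer would, in place of code of your own. Each camera call takes 0.05 s, during which the arm holds its last target.

### The job

First set every resin block upright in its own free station of the vise, long side across the jaws, and let it go so that it rests proud on the spring pads without being pushed down by hand. Then tap each block down with the mallet, level and hard down on both parallels so that the parallels no longer slide; only the mallet may drive a block home. After that aim the hand scanner's window at the middle of the barcode label and hold it steady for a good second, about 10 cm away; leave the mallet standing on its blue mat and the scanner lying feet down on its green mat, and leave the parallels in the vise and the jar, beaker and reagent bottle where they are.

Things in the scene. Friction and masses are not known exactly. Their poses are not given: they have to be found in the camera images.
- vise: fixed steel vise, base 140 x 290 x 25 mm, two smooth jaws along y, 280 mm long, facing across a 64 mm slot. Origin: centre of the underside; x across the jaws, y along, z up. Jaw tops 92 mm above the bench; a sloped lead-in narrows from 80 mm wide at the top to 64 mm at 82 mm height. Its three stations each have two brass spring pads (see vise_pads)
- vise_pads (a point): midway between the middle station's spring pads, 53 mm above the bench. At each station a pad 60 mm long (y) stands 5 mm out of either jaw, at 47 to 58 mm height. A block set in rests with its 60 mm width on their sloping shoulders, underside about 11 mm above the parallels; 10 to 20 N downwards drives it past them, then 8 N slides it down; it is home when a firm tap moves it no more
- vise_station0 (a point): station 0 of the vise, its middle 92 mm to the -y side of the vise's middle (yellow marks on the jaw tops): point at the height of the tops of the parallels, 45 mm above the bench; axes as the vise. A seated block's centre is 28 mm above it, a block proud on the pads has its centre about 39 mm above it (34 to 46). A block counts in this station within 18 mm along y
- vise_station1 (a point): station 1 of the vise, its middle at the vise's middle (yellow marks on the jaw tops): point at the height of the tops of the parallels, 45 mm above the bench; axes as the vise. A seated block's centre is 28 mm above it, a block proud on the pads has its centre about 39 mm above it (34 to 46). A block counts in this station within 18 mm along y
- vise_station2 (a point): station 2 of the vise, its middle 92 mm to the +y side of the vise's middle (yellow marks on the jaw tops): point at the height of the tops of the parallels, 45 mm above the bench; axes as the vise. A seated block's centre is 28 mm above it, a block proud on the pads has its centre about 39 mm above it (34 to 46). A block counts in this station within 18 mm along y
- parallel_near_center (a point): centre of the parallel that lies along the near jaw (-x side): loose aluminium bar 10 mm wide, 330 mm long (its y axis), 20 mm high, standing on the vise's 25 mm high floor, 23 mm from the vise's middle line; its ends stick out of the vise. It slides along y until a block is hard down on it. It must stay within 40 mm of where it was
- parallel_far_center (a point): centre of the parallel that lies along the far jaw (+x side): loose aluminium bar 10 mm wide, 330 mm long (its y axis), 20 mm high, standing on the vise's 25 mm high floor, 23 mm from the vise's middle line; its ends stick out of the vise. It slides along y until a block is hard down on it. It must stay within 40 mm of where it was
- block_amber_center (a point): centre of the orange resin block, 60 mm (its x) x 42 mm (its y) x 56 mm high (its z), 0.13 to 0.2 kg, white disc on its top; stands on the bench at the start; may be absent. Its 60 mm goes across the jaws, either way round; gripped across its 42 mm the fingers pass between the jaws
- block_blue_center (a point): centre of the blue resin block, 60 mm (its x) x 42 mm (its y) x 56 mm high (its z), 0.13 to 0.2 kg, white disc on its top; stands on the bench at the start; may be absent. Its 60 mm goes across the jaws, either way round; gripped across its 42 mm the fingers pass between the jaws
- block_green_center (a point): centre of the green resin block, 60 mm (its x) x 42 mm (its y) x 56 mm high (its z), 0.13 to 0.2 kg, white disc on its top; stands on the bench at the start; may be absent. Its 60 mm goes across the jaws, either way round; gripped across its 42 mm the fingers pass between the jaws
- mallet_grip (a point): middle of the grip of the upright seating mallet: black round head 56 mm across and 45 mm high with a red band, its flat face underneath, and above it a square wooden handle 26 x 26 mm, 46 mm high. This point is on the axis, 68 mm above the face, 23 mm above the head; total height 91 mm, 0.4 kg; under hard pushes it can slip up through a grip until the fingertips bear on the head; z up along the handle, x and y square to its sides
- mallet_mat_top (a point): centre of the top of the blue mat, 130 x 130 x 4 mm, fixed, where the mallet stands at the start
- scanner_grip (a point): middle of the grey grip of the hand scanner: body 150 mm long (its x, nose to +x) and 36 mm wide (nose 44 mm wide), from 12 to 46 mm above the underside of its rubber feet. This point is 29 mm above the underside of the feet; the grip reaches from 65 mm behind it to 42 mm ahead; 0.18 kg; z up
- scanner_window (a point): the red reading window under the scanner's nose, 82 mm ahead of scanner_grip (scanner x) and 11 mm lower. Its z axis is the reading beam, which leaves the nose 45 degrees forward and down; y is sideways. The label is read when its middle is within 15 mm of the beam in x and in y of this frame and 50 to 160 mm ahead in z
- scanner_mat_top (a point): centre of the top of the green mat, 200 x 120 x 4 mm (x, y), fixed, where the scanner lies at the start
- tag_label (a point): middle of the barcode label, white with black bars, 50 x 70 mm, face up on a fixed grey stand 70 x 90 mm and 31 mm high
- jar: bystander: clear jar with yellow lid, 60 mm across, 75 mm high; origin at its underside
- beaker: bystander: glass beaker, 72 mm across, 90 mm high; origin at its underside
- reagent: bystander: white bottle with black cap, 72 mm across, 130 mm high; origin at its underside
Not all that is in view belongs to the job. Of the things that look like the part that bears mallet_mat_top, the largest one is meant. What is shaped like the part that bears mallet_grip but purple is not meant.

How it is judged:
By the outcome, as a careful person would: the job done as asked, in the order asked, and still so for the second after the job is handed in, with the robot touching nothing.
Of block_amber, block_blue, block_green only 2 to 3 are there at a start; the rules pass over those that are not, and their reading is None.
At some moment in a run one of mallet, scanner may be knocked a few centimetres aside while the robot is not near it.
It also fails if it takes over 210 s, if anything falls off the work surface, if the arm or the gripper's body presses on something with over 40 N, if the wrist force passes 120 N, or if a joint passes its speed limit or range.

## Working session

There is one attempt and no reset: what is moved stays moved. The work goes in short steps, Python scripts to look and compute and a tool call to move; the robot and the scene stay as the last step left them, time stands still between calls to the robot, and variables do not carry over. Pictures are saved under pics/ and viewed, and the job is handed in when it is done.

Besides the shell and the picture viewer there is one more tool, called after "Request:" as a command line: name --pt "numbers of a row" for each row, then --argument value for the rest. jog_arm: Moves the arm, as the interface text tells. Its arguments: {"type":"object","properties":{"commands":{"type":"array"}},"required":["commands"]}

```bash
ls; mkdir -p pics; python3 - <<'E'
from rig import ctrl
import cv2
o=ctrl.get_obs();print(o)
for n in ("scene","top","wrist"):
    p=ctrl.get_image(n); cv2.imwrite(f"pics/{n}0.png",p["pixels"][:,:,::-1]); print(n,{k:v for k,v in p.items() if k!="pixels"})
E
```

```text
pics
{'clock': 0.0, 'q': array([ 81.14294246,  28.75410316, -24.45517194,  88.89312961,
        12.64953012,  65.21907353, -12.04895657]), 'joint_velocities': array([-0.00988951,  0.0137477 ,  0.00031077,  0.00895247, -0.05267065,
        0.00066292,  0.02677683]), 'effort': array([-5.56985324e-04, -5.69521594e+01, -5.81636533e+00, -2.80946839e+01,
        1.06463119e-02,  1.19072627e-02, -1.03195191e-05]), 'tcp_pos': array([ 263.4282448 , -593.45287266,  230.24689594]), 'ee_rot': array([[ 9.13955733e-01,  4.05813285e-01, -7.04320750e-04],
       [ 4.05813883e-01, -9.13953885e-01,  1.84089292e-03],
       [ 1.03342118e-04, -1.96831778e-03, -9.99998058e-01]]), 'force': array([-0.3799764 , -0.20560774,  0.40423444]), 'torque': array([-0.03035664,  0.01817695, -0.03331982]), 'width': 0.9966613979185662}
scene {'fx': 389.7436132326443, 'fy': 389.7436132326443, 'cx': 318.8251194116682, 'cy': 202.13574515370448, 'rvec': array([ 1.76718072,  1.84424534, -0.6678857 ]), 'tvec': array([  69.55331306, -324.9203665 , 1530.93270709]), 'shot': 1}
top {'fx': 427.0166691804065, 'fy': 427.0166691804065, 'cx': 323.14635072740487, 'cy': 190.59068583260122, 'rvec': array([ 2.17838333, -2.18705528,  0.06905331]), 'tvec': array([ -79.66638189,  507.45688663, 1301.54077212]), 'shot': 2}
wrist {'fx': 324.27426302499043, 'fy': 324.27426302499043, 'cx': 322.66859430867424, 'cy': 201.43797769628003, 'hand_eye': array([[ 6.77516445e-04, -9.63258244e-01, -2.68576054e-01,
         6.84501484e+01],
       [ 9.99999732e-01,  5.77883506e-04,  4.50022293e-04,
         3.07174540e-01],
       [-2.78282012e-04, -2.68576286e-01,  9.63258377e-01,
        -1.42817647e+02],
       [ 0.00000000e+00,  0.00000000e+00,  0.00000000e+00,
         1.00000000e+00]]), 'shot': 3}
```

View pics/scene0.png

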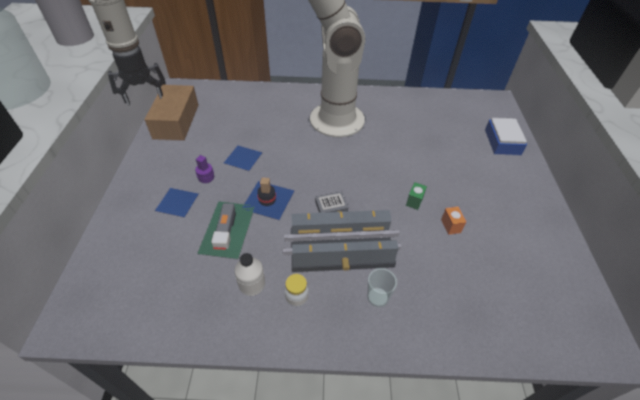

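View pics/top0.png

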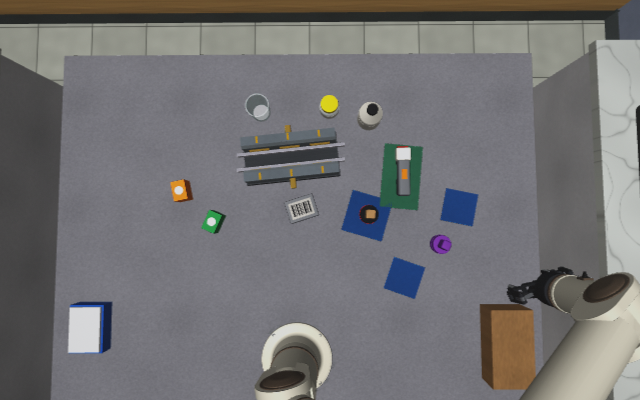

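View pics/wrist0.png

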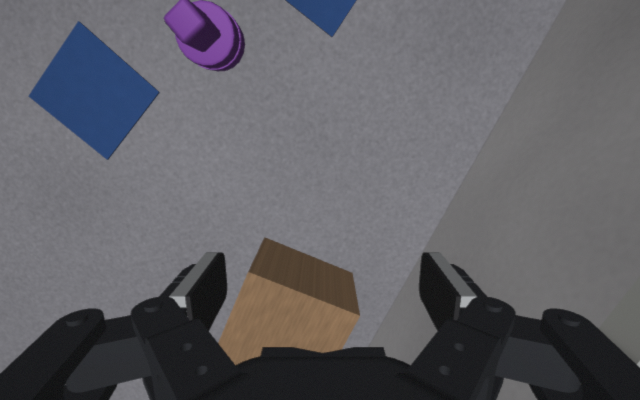

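```bash
cat > h.py <<'E'
import numpy as np, cv2
from rig import ctrl
def RT(p):
    return cv2.Rodrigues(p["rvec"])[0], np.array(p["tvec"]).reshape(3)
def wristRT(p,o):
    H=np.array(p["hand_eye"]); T=np.eye(4);T[:3,:3]=o["ee_rot"];T[:3,3]=o["tcp_pos"]
    W=np.linalg.inv(T@H); return W[:3,:3],W[:3,3]
def bp(p,uv,z,rt=None):
    R,t=rt if rt is not None else RT(p)
    d=np.array([(uv[0]-p["cx"])/p["fx"],(uv[1]-p["cy"])/p["fy"],1.0])
    c=-R.T@t; w=R.T@d; return c+w*(z-c[2])/w[2]
def proj(p,X,rt=None):
    R,t=rt if rt is not None else RT(p)
    c=R@np.array(X,float)+t; return np.array([p["fx"]*c[0]/c[2]+p["cx"],p["fy"]*c[1]/c[2]+p["cy"]])
def crop(p,name,u0,v0,u1,v1,s):
    im=p["pixels"][v0:v1,u0:u1,::-1]; cv2.imwrite("pics/"+name,cv2.resize(im,None,fx=s,fy=s,interpolation=cv2.INTER_CUBIC))
E
python3 - <<'E'
from h import *
p=ctrl.get_image("top"); 
crop(p,"top1.png",160,80,480,310,2.5)
for n in ["block_amber_center","block_blue_center","block_green_center","mallet_grip","mallet_mat_top","scanner_grip","scanner_mat_top","tag_label","vise","parallel_near_center","parallel_far_center","jar","beaker","reagent"]:
    for m in ctrl.masks_of(p,n)[:3]:
        px=m["pixels"]; r=cv2.minAreaRect(np.argwhere(px)[:,::-1].astype(np.float32))
        print(n,round(m["score"],2),np.round(m["centre"],1),px.sum(),np.round(r[0],1),np.round(r[1],1),round(r[2],1),np.round(bp(p,m["centre"],30)))
E
```

```text
block_amber_center 0.85 [181.1 186.7] 370 [181.4 190.2] [21.  18.4] 78.7 [520. 354.  30.]
block_amber_center 0.51 [290.7 157.8] 4188 [290.1 156. ] [62.6 96.4] 84.3 [608.  18.  30.]
block_blue_center 0.61 [326.9 105.7] 361 [329.  106.5] [23. 18.] 90.0 [770. -94.  30.]
block_green_center 0.54 [214.3 220.4] 372 [213.3 221.1] [17.8 21.9] 21.8 [417. 251.  30.]
mallet_grip 0.76 [371.5 210.2] 281 [369. 214.] [18. 18.] 90.0 [ 446. -229.   30.]
mallet_grip 0.62 [439.2 242. ] 311 [440.5 244.5] [17. 21.] 90.0 [ 349. -433.   30.]
mallet_mat_top 0.89 [459.5 208.8] 1088 [459.2 207.1] [32.9 33.5] 10.3 [ 449. -497.   30.]
mallet_mat_top 0.81 [406.  275.3] 1029 [404.1 277.3] [32.  32.9] 20.0 [ 249. -331.   30.]
mallet_mat_top 0.7 [360.8 217.6] 1309 [366.3 215.6] [42.7 40.9] 17.1 [ 423. -196.   30.]
scanner_grip 0.57 [402.1 170.1] 695 [402.5 171. ] [50. 15.] 90.0 [ 568. -324.   30.]
scanner_grip 0.36 [291.3 156.4] 4091 [290.1 156. ] [62.5 96.1] 84.8 [612.  16.  30.]
scanner_mat_top 0.65 [396.9 181.7] 1730 [401.  176.3] [38.6 63.8] 4.5 [ 533. -308.   30.]
tag_label 0.66 [301.2 204.7] 674 [301.7 208.8] [22.8 30.6] 74.1 [463. -15.  30.]
vise 0.65 [289.8 158. ] 4200 [290.1 156.1] [62.5 96.5] 84.6 [607.  20.  30.]
parallel_near_center 0.87 [288.1 163.7] 329 [290.5 164.2] [  4.2 107.9] 84.2 [590.  26.  30.]
parallel_near_center 0.6 [402.7 169.8] 669 [403.  170.5] [49. 14.] 90.0 [ 569. -326.   30.]
parallel_far_center 0.67 [299.  148.9] 462 [290.5 149.3] [  6.2 107.6] 84.8 [635.  -8.  30.]
jar 0.72 [327.7 105.9] 369 [329.  106.5] [23. 18.] 90.0 [770. -97.  30.]
beaker 0.76 [257.4 106.9] 575 [258.5 108. ] [30.9 23.3] 63.4 [768. 121.  30.]
reagent 0.98 [369.4 117.4] 543 [370.  115.5] [27. 24.] 90.0 [ 733. -226.   30.]
reagent 0.49 [303.1 161.8] 111 [291.  163.8] [  3.3 104.7] 84.9 [595. -20.  30.]
reagent 0.23 [326.1 107.6] 349 [329. 107.] [22. 18.] 90.0 [764. -92.  30.]
```

View pics/top1.png

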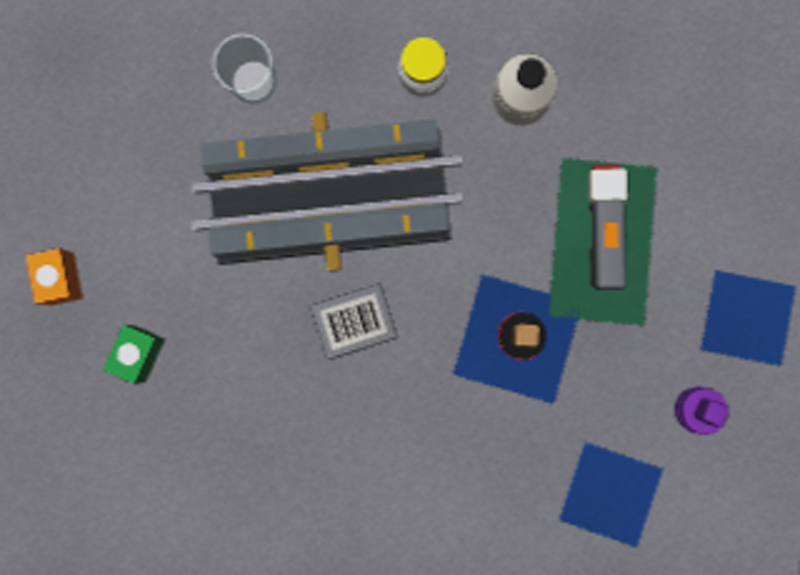

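```bash
cat >> h.py <<'E'
def yaw(o): R=o["ee_rot"]; return np.degrees(np.arctan2(R[1,0],R[0,0]))
def plan(x,y,z,yw,w,step=36,o=None,start=None):
    if start is None:
        o=o or ctrl.get_obs(); s=np.array([*o["tcp_pos"],yaw(o)])
    else: s=np.array(start,float)
    d=np.array([x,y,z])-s[:3]; dy=(yw-s[3]+180)%360-180
    n=int(max(np.ceil(np.linalg.norm(d)/step),np.ceil(abs(dy)/7),1))
    rows=[]; 
    for i in range(n):
        a=np.radians(s[3]); D=d/n
        rows.append([round(float(v),1) for v in (D[0]*np.cos(a)+D[1]*np.sin(a), D[0]*np.sin(a)-D[1]*np.cos(a), -D[2], -dy/n)]+[w]); s[3]+=dy/n
    for i in range(0,n,8): print(rows[i:i+8])
    return [x,y,z,yw]
def st():
    o=ctrl.get_obs(); print("t",round(o["clock"],2),"tcp",np.round(o["tcp_pos"],1),"yaw",round(yaw(o),2),"F",np.round(o["force"],1),"w",round(o["width"]*85.4,1))
    return o
E
python3 - <<'E'
from h import *
p=ctrl.get_image("top")
f=lambda c:(c[0]/2.5+160,c[1]/2.5+80)
for c in [(241,148),(319,140),(397,132),(250,240),(328,232),(406,223)]: print(np.round(bp(p,f(c),92),1))
for c in [(47,275),(128,354)]: print(np.round(bp(p,f(c),56),1))
print("mallet",bp(p,f((527,335)),91),"label",bp(p,f((355,321)),31),"scan",bp(p,f((611,235)),50))
s=plan(480,-200,250,5.3,85); plan(570,19,300,5.3,85,start=s)
E
```

```text
[654.3 113.6  92. ]
[663.3  21.8  92. ]
[672.4 -70.   92. ]
[545.5 102.3  92. ]
[554.5  11.1  92. ]
[564.6 -80.2  92. ]
[508.  351.9  56. ]
[413. 253.  56.]
mallet [ 433.29146623 -220.23416377   91.        ] label [452.02453981 -17.08608289  31.        ] scan [ 554.00089265 -327.20544472   50.        ]
[[27.5, -21.0, -1.4, 1.4, 85], [27.0, -21.6, -1.4, 1.4, 85], [26.4, -22.3, -1.4, 1.4, 85], [25.9, -23.0, -1.4, 1.4, 85], [25.3, -23.6, -1.4, 1.4, 85], [24.7, -24.2, -1.4, 1.4, 85], [24.1, -24.8, -1.4, 1.4, 85], [23.4, -25.4, -1.4, 1.4, 85]]
[[22.8, -26.0, -1.4, 1.4, 85], [22.1, -26.6, -1.4, 1.4, 85], [21.5, -27.1, -1.4, 1.4, 85], [20.8, -27.6, -1.4, 1.4, 85], [20.1, -28.2, -1.4, 1.4, 85]]
[[15.7, -30.0, -7.1, -0.0, 85], [15.7, -30.0, -7.1, -0.0, 85], [15.7, -30.0, -7.1, -0.0, 85], [15.7, -30.0, -7.1, -0.0, 85], [15.7, -30.0, -7.1, -0.0, 85], [15.7, -30.0, -7.1, -0.0, 85], [15.7, -30.0, -7.1, -0.0, 85]]
```

Request:
jog_arm --pt "27.5 -21 -1.4 1.4 85" --pt "27 -21.6 -1.4 1.4 85" --pt "26.4 -22.3 -1.4 1.4 85" --pt "26 -23 -1.4 1.4 85" --pt "25.3 -23.6 -1.4 1.4 85" --pt "24.7 -24.2 -1.4 1.4 85" --pt "24 -24.8 -1.4 1.4 85" --pt "23.4 -25.4 -1.4 1.4 85"

```text
clock: 1.62
tcp_pos: [397.1, -349.8, 242.9]
ee_rot: [[0.976, 0.219, 0.0], [0.219, -0.976, -0.001], [0.0, 0.001, -1.0]]
force: [0.7, 0.3, 0.8]
width: 0.992
```

Request:
jog_arm --pt "22.8 -26 -1.4 1.4 85" --pt "22 -26.6 -1.4 1.4 85" --pt "21.5 -27 -1.4 1.4 85" --pt "20.8 -27.6 -1.4 1.4 85" --pt "20 -28 -1.4 1.4 85"

```text
clock: 2.03
tcp_pos: [479.3, -198.0, 249.9]
ee_rot: [[0.995, 0.099, 0.001], [0.099, -0.995, -0.001], [0.001, 0.001, -1.0]]
force: [0.3, -0.2, -0.0]
width: 0.994
```

Request:
jog_arm --pt "15.7 -30 -7 0 85" --pt "15.7 -30 -7 0 85" --pt "15.7 -30 -7 0 85" --pt "15.7 -30 -7 0 85" --pt "15.7 -30 -7 0 85" --pt "15.7 -30 -7 0 85" --pt "15.7 -30 -7 0 85"

```text
clock: 2.62
tcp_pos: [567.4, 21.9, 299.1]
ee_rot: [[0.995, 0.1, 0.001], [0.1, -0.995, -0.0], [0.001, 0.0, -1.0]]
force: [0.3, 0.8, 0.3]
width: 0.994
```

```bash
python3 - <<'E'
from h import *
o=st(); p=ctrl.get_image("wrist"); crop(p,"w1.png",0,0,640,400,1.25)
E
```

```text
t 2.62 tcp [567.4  21.9 299.1] yaw 5.72 F [0.3 0.8 0.3] w 84.9
```

View pics/w1.png

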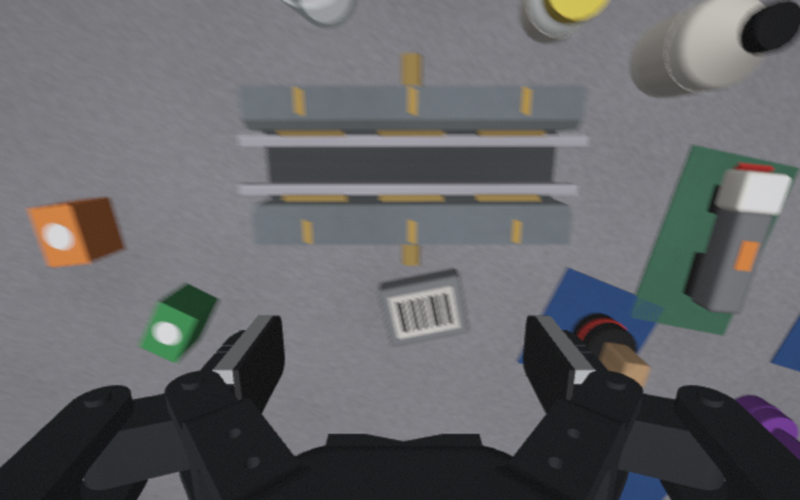

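```bash
python3 - <<'E'
from h import *
o=st(); p=ctrl.get_image("wrist"); rt=wristRT(p,o)
P=[bp(p,(a/1.25,b/1.25),92,rt) for a,b in [(300,101),(413,100),(527,101),(308,232),(412,231),(517,231)]]
for q in P: print(np.round(q,1))
for i in range(3): print("mid",np.round((P[i]+P[i+3])/2,1))
print("label",bp(p,(424/1.25,312/1.25),31,rt))
# refine edges: parallels tops (z=45)
for uv in [(240,140),(587,141),(240,189),(577,189)]: print("par",np.round(bp(p,(uv[0]/1.25,uv[1]/1.25),45,rt),1))
plan(380,325,250,5.7,85)
plan(430,290,250,5.7,85)
E
```

```text
t 2.67 tcp [569.6  30.9 301.2] yaw 6.21 F [2.  6.4 2.8] w 85.0
[659.3 126.7  92. ]
[670.1  34.8  92. ]
[679.5 -57.9  92. ]
[550.2 115.   92. ]
[561.3  23.1  92. ]
[571.6 -69.5  92. ]
mid [604.8 120.9  92. ]
mid [615.7  28.9  92. ]
mid [625.5 -63.7  92. ]
label [459.06943953  -2.96290906  31.        ]
par [621.1 194.   45. ]
par [ 656.1 -133.8   45. ]
par [574.5 193.8  45. ]
par [ 610.7 -134.4   45. ]
[[-15.5, -31.6, 5.0, 0.1, 85], [-15.5, -31.5, 5.0, 0.1, 85], [-15.6, -31.5, 5.0, 0.1, 85], [-15.6, -31.5, 5.0, 0.1, 85], [-15.6, -31.5, 5.0, 0.1, 85], [-15.7, -31.5, 5.0, 0.1, 85], [-15.7, -31.5, 5.0, 0.1, 85], [-15.7, -31.4, 5.0, 0.1, 85]]
[[-15.8, -31.4, 5.0, 0.1, 85], [-15.8, -31.4, 5.0, 0.1, 85]]
[[-12.1, -30.6, 5.6, 0.1, 85], [-12.2, -30.6, 5.6, 0.1, 85], [-12.2, -30.6, 5.6, 0.1, 85], [-12.2, -30.5, 5.6, 0.1, 85], [-12.3, -30.5, 5.6, 0.1, 85], [-12.3, -30.5, 5.6, 0.1, 85], [-12.3, -30.5, 5.6, 0.1, 85], [-12.4, -30.5, 5.6, 0.1, 85]]
[[-12.4, -30.5, 5.6, 0.1, 85]]
```

Request:
jog_arm --pt "0 0 0 0 85" --pt "0 0 0 0 85" --pt "0 0 0 0 85"

```text
clock: 2.97
tcp_pos: [566.6, 18.6, 298.1]
ee_rot: [[0.995, 0.098, -0.001], [0.098, -0.995, -0.001], [-0.001, 0.001, -1.0]]
force: [0.4, 0.4, -0.9]
width: 0.995
```

```bash
cat >> h.py <<'E'
import pickle
def snap(name,s=1.25,cam="wrist"):
    o=st(); p=ctrl.get_image(cam); crop(p,name,0,0,640,400,s); pickle.dump((o,p),open("pics/"+name+".pkl","wb")); return o,p
def load(name): return pickle.load(open("pics/"+name+".pkl","rb"))
def ymarks(p,lo=(15,120,110),hi=(28,255,230)):
    h=cv2.cvtColor(p["pixels"],cv2.COLOR_RGB2HSV); m=cv2.inRange(h,lo,hi); n,_,s,c=cv2.connectedComponentsWithStats(m)
    return [(s[i].tolist(),np.round(c[i],1).tolist()) for i in range(1,n) if s[i][4]>15]
E
python3 - <<'E'
from h import *
o,p=snap("w2.png"); rt=wristRT(p,o)
for s,c in ymarks(p): print(s,c,np.round(bp(p,c,92,rt),1))
E
```

```text
t 2.97 tcp [566.6  18.6 298.1] yaw 5.61 F [ 0.4  0.4 -0.9] w 85.0
[439, 0, 45, 16, 507] [460.7, 5.9] [744.  -96.9  92. ]
[322, 43, 14, 24, 329] [328.5, 54.7] [688.7  24.4  92. ]
[235, 71, 7, 21, 114] [237.7, 80.6] [655.7 113.3  92. ]
[327, 71, 5, 20, 100] [329.0, 80.5] [664.9  21.5  92. ]
[417, 70, 7, 21, 118] [420.2, 80.0] [674.4 -70.3  92. ]
[222, 105, 52, 3, 154] [247.8, 106.0] [632.  102.3  92. ]
[303, 105, 52, 3, 152] [328.5, 106.0] [640.2  19.4  92. ]
[383, 105, 52, 3, 150] [407.6, 106.0] [648.2 -61.9  92. ]
[227, 157, 50, 4, 182] [251.4, 158.4] [578.2  96.4  92. ]
[304, 156, 49, 5, 154] [328.2, 158.1] [586.6  14.2  92. ]
[381, 156, 50, 4, 198] [405.5, 157.5] [595.5 -68.6  92. ]
[242, 177, 7, 18, 92] [245.0, 185.1] [548.  102.3  92. ]
[327, 177, 5, 17, 85] [329.0, 185.0] [557.2  10.2  92. ]
[410, 176, 6, 18, 91] [412.5, 184.7] [566.6 -81.3  92. ]
[323, 197, 12, 15, 158] [328.1, 203.6] [535.9   9.   92. ]
```

View pics/w2.png

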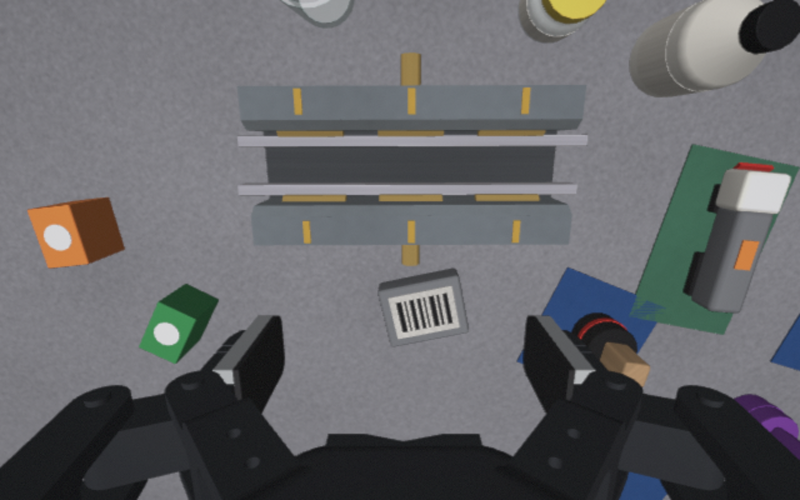

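```bash
python3 - <<'E'
from h import *
plan(410,275,260,5.6,85)
E
```

```text
[[-14.5, -30.1, 4.2, -0.0, 85], [-14.5, -30.1, 4.2, -0.0, 85], [-14.5, -30.1, 4.2, -0.0, 85], [-14.5, -30.1, 4.2, -0.0, 85], [-14.5, -30.1, 4.2, -0.0, 85], [-14.5, -30.1, 4.2, -0.0, 85], [-14.5, -30.1, 4.2, -0.0, 85], [-14.5, -30.1, 4.2, -0.0, 85]]
[[-14.5, -30.1, 4.2, -0.0, 85]]
```

Request:
jog_arm --pt "-16.3 -33.9 4.8 0 85" --pt "-16.3 -33.9 4.8 0 85" --pt "-16.3 -33.9 4.8 0 85" --pt "-16.3 -33.9 4.8 0 85" --pt "-16.3 -33.9 4.8 0 85" --pt "-16.3 -33.9 4.8 0 85" --pt "-16.3 -33.9 4.8 0 85" --pt "-16.3 -33.9 4.8 0 85"

```text
clock: 3.68
tcp_pos: [409.6, 277.0, 260.0]
ee_rot: [[0.995, 0.097, 0.001], [0.097, -0.995, -0.001], [0.001, 0.001, -1.0]]
force: [0.8, -0.5, 0.4]
width: 0.994
```

Request:
jog_arm --pt "0 0 0 0 85" --pt "0 0 0 0 85" --pt "0 0 0 0 85"

```text
clock: 3.93
tcp_pos: [410.7, 275.9, 260.0]
ee_rot: [[0.995, 0.099, 0.0], [0.099, -0.995, -0.001], [0.0, 0.001, -1.0]]
force: [0.6, 0.1, 0.2]
width: 0.994
```

```bash
python3 - <<'E'
from h import *
o,p=snap("w3.png"); rt=wristRT(p,o)
for n in ["block_amber_center","block_green_center"]:
    for m in ctrl.masks_of(p,n)[:2]: print(n,m["score"],m["centre"],m["pixels"].sum())
E
```

```text
t 3.93 tcp [410.7 275.9 260. ] yaw 5.67 F [0.6 0.1 0.2] w 84.9
block_amber_center 0.78 [261.7, 73.4] 3026
block_green_center 0.72 [542.7, 48.7] 14944
block_green_center 0.64 [343.1, 175.2] 2362
```

View pics/w3.png

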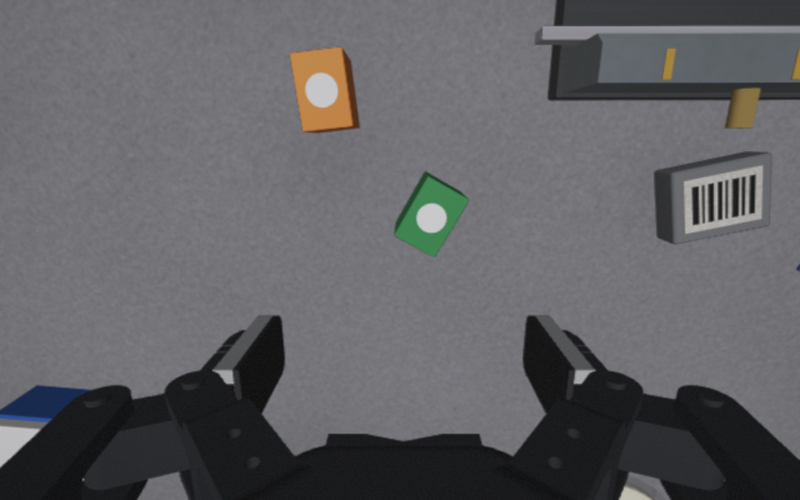

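```bash
python3 - <<'E'
from h import *
o,p=load("w3.png"); rt=wristRT(p,o)
for nm,C in [("amber",[(290,54),(343,47),(355,126),(303,132)]),("green",[(431,175),(468,199),(433,256),(395,233)])]:
    X=np.array([bp(p,(a/1.25,b/1.25),56,rt) for a,b in C])
    r=cv2.minAreaRect(X[:,:2].astype(np.float32)); e=[X[(i+1)%4]-X[i] for i in range(4)]
    print(nm,np.round(X.mean(0),1),[(round(float(np.linalg.norm(v)),1),round(float(np.degrees(np.arctan2(v[1],v[0]))),1)) for v in e],r)
for uv in [(321.5,90),(431.5,218)]: print(bp(p,(uv[0]/1.25,uv[1]/1.25),56,rt))
E
```

```text
amber [509.5 350.   56. ] [(41.9, -77.5), (59.2, -167.1), (43.1, 102.0), (58.8, 11.8)] ((509.60626220703125, 349.8086242675781), (59.223976135253906, 43.06395721435547), 11.976619720458984)
green [416.9 251.5  56. ] [(38.0, -116.6), (58.6, 156.0), (39.7, 63.8), (58.8, -25.7)] ((416.8050842285156, 251.06378173828125), (39.739593505859375, 59.09886932373047), 64.26964569091797)
[509.88448751 351.09251141  56.        ]
[415.53647474 251.37347587  56.        ]
```

```bash
python3 - <<'E'
from h import *
s=plan(415.5,251.3,90,-25.5,85,step=40); plan(415.5,251.3,11,-25.5,85,step=20,start=s)
E
```

```text
[[0.4, 4.9, 34.0, 6.2, 85], [0.9, 4.8, 34.0, 6.2, 85], [1.4, 4.7, 34.0, 6.2, 85], [1.9, 4.5, 34.0, 6.2, 85], [2.4, 4.3, 34.0, 6.2, 85]]
[[0.0, -0.0, 19.8, -0.0, 85], [0.0, -0.0, 19.8, -0.0, 85], [0.0, -0.0, 19.8, -0.0, 85], [0.0, -0.0, 19.8, -0.0, 85]]
```

Request:
jog_arm --pt "0.4 4.9 34 6.2 85" --pt "0.9 4.8 34 6.2 85" --pt "1.4 4.7 34 6.2 85" --pt "1.9 4.5 34 6.2 85" --pt "2.4 4.3 34 6.2 85" --pt "0 0 0 0 85" --pt "0 0 0 0 85"

```text
clock: 4.67
tcp_pos: [408.3, 261.2, 130.4]
ee_rot: [[0.959, -0.283, -0.019], [-0.283, -0.959, -0.002], [-0.017, 0.007, -1.0]]
force: [0.2, -0.0, -0.3]
width: 0.995
```

```bash
python3 - <<'E'
from h import *
o,p=snap("w4.png")
E
```

```text
t 4.67 tcp [408.3 261.2 130.4] yaw -16.45 F [ 0.2 -0.  -0.3] w 85.0
```

View pics/w4.png

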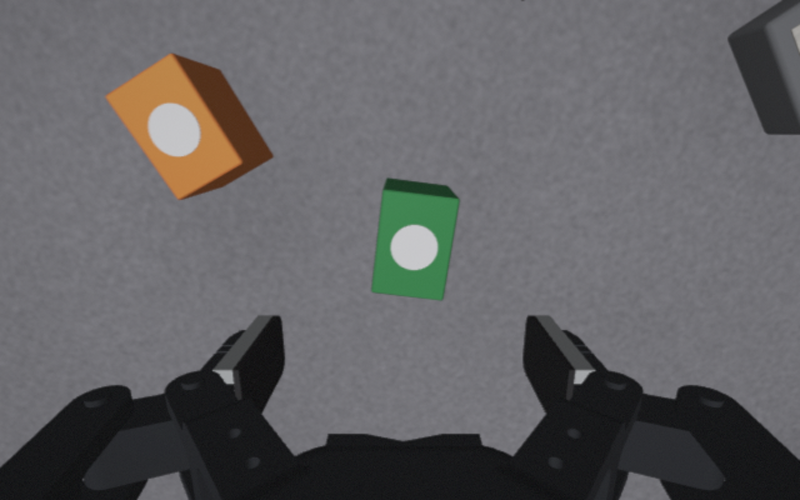

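Request:
jog_arm --pt "0 0 0 0 85" --pt "0 0 0 0 85"

```text
clock: 4.88
tcp_pos: [409.9, 262.2, 132.3]
ee_rot: [[0.958, -0.285, -0.016], [-0.285, -0.959, 0.003], [-0.016, 0.002, -1.0]]
force: [0.0, -0.1, 0.3]
width: 0.993
```

```bash
python3 - <<'E'
from h import *
o=st(); print(o["ee_rot"][:,2],o["q"])
o,p=load("w4.png"); rt=wristRT(p,o)
X=np.array([bp(p,(a/1.25,b/1.25),56,rt) for a,b in [(384,189),(459,197),(443,299),(372,291)]])
print(X.mean(0),[np.round(np.degrees(np.arctan2(v[1],v[0])),1) for v in (X[0]-X[3],X[1]-X[2])],bp(p,(414/1.25,247/1.25),56,rt))
s=plan(415.5,251.3,80,-25.5,85,step=10)
E
```

```text
t 4.88 tcp [409.9 262.2 132.3] yaw -16.56 F [ 0.  -0.1  0.3] w 84.8
[-0.01602129  0.0030581  -0.99986697] [ -23.76589155   18.97761538  -13.46286045  116.60027445    5.11361293
   45.65663029 -146.70254334]
[416.15232985 251.87505108  56.        ] [np.float64(-23.9), np.float64(-23.1)] [415.60509401 252.24601273  56.        ]
[[1.4, 1.5, 8.7, 1.5, 85], [1.4, 1.4, 8.7, 1.5, 85], [1.5, 1.4, 8.7, 1.5, 85], [1.5, 1.4, 8.7, 1.5, 85], [1.6, 1.3, 8.7, 1.5, 85], [1.6, 1.3, 8.7, 1.5, 85]]
```

Request:
jog_arm --pt "0 0 -5 -7 85" --pt "0 0 -5 -7 85" --pt "0 0 0 -7 85" --pt "0 0 0 -7 85" --pt "0 0 0 -7 85" --pt "0 0 0 -7 85" --pt "0 0 0 -7 85" --pt "0 0 0 -7 85"

```text
clock: 5.55
tcp_pos: [410.4, 261.2, 142.2]
ee_rot: [[0.77, 0.638, -0.016], [0.638, -0.77, 0.002], [-0.011, -0.012, -1.0]]
force: [0.5, -0.9, 0.4]
width: 0.992
```

Request:
jog_arm --pt "0 0 0 -7 85" --pt "0 0 0 -7 85" --pt "0 0 0 -7 85" --pt "0 0 0 -7 85" --pt "0 0 0 -7 85" --pt "0 0 0 -7 85" --pt "0 0 0 -7 85" --pt "0 0 0 -7 85"

```text
clock: 6.22
tcp_pos: [410.5, 261.2, 142.4]
ee_rot: [[-0.099, 0.995, -0.015], [0.995, 0.099, 0.002], [0.004, -0.015, -1.0]]
force: [0.4, 0.1, -0.4]
width: 0.998
```

Request:
jog_arm --pt "0 0 0 -7 85" --pt "0 0 0 -7 85" --pt "0 0 0 -7 85" --pt "0 0 0 -7 85" --pt "0 0 0 -7 85" --pt "0 0 0 -7 85" --pt "0 0 0 -7 85" --pt "0 0 0 -7 85"

```text
clock: 6.88
tcp_pos: [410.7, 261.1, 142.6]
ee_rot: [[-0.88, 0.475, -0.015], [0.475, 0.88, 0.003], [0.014, -0.005, -1.0]]
force: [0.4, 0.7, 0.6]
width: 0.998
```

Request:
jog_arm --pt "0 0 0 0 85" --pt "0 0 0 0 85" --pt "0 0 0 0 85"

```text
clock: 7.13
tcp_pos: [410.1, 261.0, 141.6]
ee_rot: [[-0.875, 0.483, -0.016], [0.483, 0.876, 0.001], [0.015, -0.007, -1.0]]
force: [0.3, -0.0, -0.5]
width: 0.991
```

```bash
python3 - <<'E'
from h import *
o=st(); print(o["ee_rot"][:,2],o["q"])
s=plan(415.5,251.6,90,155.5,85,step=12)
E
```

```text
t 7.13 tcp [410.1 261.  141.6] yaw 151.1 F [ 0.3 -0.  -0.5] w 84.6
[-0.01637607  0.00139102 -0.99986494] [  4.60677617  24.59747916 -47.95984332 115.37973167  22.69649446
  50.54980591   5.3800113 ]
[[-1.9, -1.1, 10.3, -0.9, 85], [-1.8, -1.1, 10.3, -0.9, 85], [-1.8, -1.2, 10.3, -0.9, 85], [-1.8, -1.2, 10.3, -0.9, 85], [-1.8, -1.2, 10.3, -0.9, 85]]
```

```bash
cat >> h.py <<'E'
def rz(t):
    t=np.radians(t); return np.array([[np.cos(t),-np.sin(t),0],[np.sin(t),np.cos(t),0],[0,0,1]])
def plan(x,y,z,yw,w,step=36,start=None):
    if start is None: o=ctrl.get_obs(); P=o["tcp_pos"].copy(); R=o["ee_rot"].copy()
    else: P,R=start
    y0=np.degrees(np.arctan2(R[1,0],R[0,0]))
    d=np.array([x,y,z])-P; dy=(yw-y0+180)%360-180
    n=int(max(np.ceil(np.linalg.norm(d)/step),np.ceil(abs(dy)/7),1)); rows=[]
    for i in range(n):
        rows.append([round(float(v),1) for v in (R.T@(d/n))]+[round(-dy/n,1),w]); R=R@rz(-dy/n)
    for i in range(0,n,8): print(rows[i:i+8])
    return np.array([x,y,z],float),R
E
python3 - <<'E'
from h import *
s=plan(415.5,251.6,80,155.5,85,step=12)
s=plan(415.5,251.6,11,155.5,85,step=12,start=s)
E
```

```text
[[-1.7, -0.9, 10.2, np.float64(-0.7), 85], [-1.7, -0.9, 10.2, np.float64(-0.7), 85], [-1.7, -0.9, 10.2, np.float64(-0.7), 85], [-1.7, -0.9, 10.2, np.float64(-0.7), 85], [-1.7, -0.9, 10.2, np.float64(-0.7), 85], [-1.6, -1.0, 10.2, np.float64(-0.7), 85]]
[[-0.2, 0.1, 11.5, np.float64(0.0), 85], [-0.2, 0.1, 11.5, np.float64(0.0), 85], [-0.2, 0.1, 11.5, np.float64(0.0), 85], [-0.2, 0.1, 11.5, np.float64(0.0), 85], [-0.2, 0.1, 11.5, np.float64(0.0), 85], [-0.2, 0.1, 11.5, np.float64(0.0), 85]]
```

Request:
jog_arm --pt "-1.7 -0.9 10.2 -0.7 85" --pt "-1.7 -0.9 10.2 -0.7 85" --pt "-1.7 -0.9 10.2 -0.7 85" --pt "-1.7 -0.9 10.2 -0.7 85" --pt "-1.7 -0.9 10.2 -0.7 85" --pt "-1.6 -1 10.2 -0.7 85" --pt "0 0 0 0 85" --pt "0 0 0 0 85"

```text
clock: 7.8
tcp_pos: [414.0, 251.7, 78.6]
ee_rot: [[-0.911, 0.413, -0.019], [0.413, 0.911, -0.0], [0.018, -0.008, -1.0]]
force: [-0.9, -0.6, 0.0]
width: 0.994
```

```bash
python3 - <<'E'
from h import *
o,p=snap("w5.png");print(o["ee_rot"][:,2])
s=plan(415.5,251.6,11,155.5,85,step=12)
E
```

```text
t 7.8 tcp [414.  251.7  78.6] yaw 155.6 F [-0.9 -0.6  0. ] w 84.9
[-1.93671117e-02 -2.37706526e-04 -9.99812412e-01]
[[-0.4, 0.1, 11.4, np.float64(0.0), 85], [-0.4, 0.1, 11.4, np.float64(0.0), 85], [-0.4, 0.1, 11.4, np.float64(0.0), 85], [-0.4, 0.1, 11.4, np.float64(0.0), 85], [-0.4, 0.1, 11.4, np.float64(0.0), 85], [-0.4, 0.1, 11.4, np.float64(0.0), 85]]
```

View pics/w5.png

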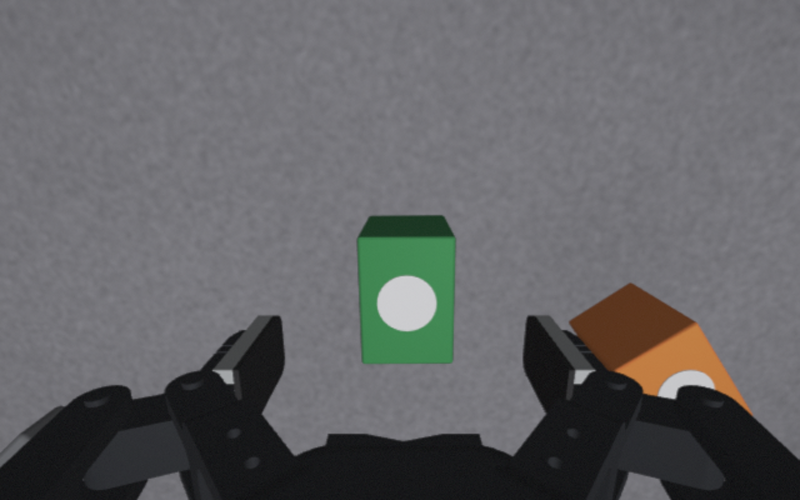

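Request:
jog_arm --pt "-0.4 0.1 11.4 0 85" --pt "-0.4 0.1 11.4 0 85" --pt "-0.4 0.1 11.4 0 85" --pt "-0.4 0.1 11.4 0 85" --pt "-0.4 0.1 11.4 0 85" --pt "-0.4 0.1 11.4 0 85" --pt "0 0 0 0 85" --pt "0 0 0 0 85"

```text
clock: 8.52
tcp_pos: [415.1, 251.3, 10.2]
ee_rot: [[-0.911, 0.413, -0.019], [0.413, 0.911, -0.0], [0.017, -0.008, -1.0]]
force: [-0.4, 0.3, 0.4]
width: 0.992
```

Request:
jog_arm --pt "0 0 0 0 36" --pt "0 0 0 0 36" --pt "0 0 0 0 36" --pt "0 0 0 0 36" --pt "0 0 0 0 36" --pt "0 0 0 0 36" --pt "0 0 0 0 36" --pt "0 0 0 0 36"

```text
clock: 9.18
tcp_pos: [416.6, 251.8, 11.9]
ee_rot: [[-0.911, 0.413, -0.016], [0.413, 0.911, 0.001], [0.015, -0.006, -1.0]]
force: [-0.6, -0.1, 6.4]
width: 0.485
```

Request:
jog_arm --pt "0 0 -15 0 36" --pt "0 0 -25 0 36" --pt "0 0 -30 0 36" --pt "0 0 -30 0 36" --pt "0 0 -30 0 36" --pt "0 0 0 0 36"

```text
clock: 9.68
tcp_pos: [421.0, 253.6, 146.0]
ee_rot: [[-0.911, 0.413, -0.01], [0.413, 0.911, 0.004], [0.01, -0.001, -1.0]]
force: [1.5, 0.8, -1.1]
width: 0.487
```

```bash
python3 - <<'E'
from h import *
o=st()
s=plan(619.3,-75.5,150,185.7,36,step=33)
E
```

```text
t 9.68 tcp [421.  253.6 146. ] yaw 155.6 F [ 1.5  0.8 -1.1] w 41.6
[[-26.4, -18.1, -0.6, np.float64(-2.5), 36], [-25.6, -19.3, -0.6, np.float64(-2.5), 36], [-24.7, -20.4, -0.6, np.float64(-2.5), 36], [-23.8, -21.4, -0.6, np.float64(-2.5), 36], [-22.8, -22.5, -0.6, np.float64(-2.5), 36], [-21.8, -23.4, -0.6, np.float64(-2.5), 36], [-20.8, -24.4, -0.6, np.float64(-2.5), 36], [-19.7, -25.3, -0.6, np.float64(-2.5), 36]]
[[-18.5, -26.1, -0.6, np.float64(-2.5), 36], [-17.4, -26.9, -0.6, np.float64(-2.5), 36], [-16.2, -27.6, -0.6, np.float64(-2.5), 36], [-15.0, -28.3, -0.6, np.float64(-2.5), 36]]
```

Request:
jog_arm --pt "-26.4 -18.1 -0.6 -2.5 36" --pt "-25.6 -19.3 -0.6 -2.5 36" --pt "-24.7 -20.4 -0.6 -2.5 36" --pt "-23.8 -21.4 -0.6 -2.5 36" --pt "-22.8 -22.5 -0.6 -2.5 36" --pt "-21.8 -23.4 -0.6 -2.5 36" --pt "-20.8 -24.4 -0.6 -2.5 36" --pt "-19.7 -25.3 -0.6 -2.5 36"

```text
clock: 10.35
tcp_pos: [550.5, 30.0, 142.8]
ee_rot: [[-0.997, 0.075, -0.018], [0.075, 0.997, -0.0], [0.018, -0.002, -1.0]]
force: [0.9, 0.1, -2.0]
width: 0.481
```

Request:
jog_arm --pt "-18.5 -26.1 -0.6 -2.5 36" --pt "-17.4 -26.9 -0.6 -2.5 36" --pt "-16.2 -27.6 -0.6 -2.5 36" --pt "-15 -28.3 -0.6 -2.5 36" --pt "0 0 0 0 36" --pt "0 0 0 0 36" --pt "0 0 0 0 36"

```text
clock: 10.93
tcp_pos: [615.5, -77.3, 143.7]
ee_rot: [[-0.995, -0.097, -0.019], [-0.097, 0.995, 0.001], [0.019, 0.003, -1.0]]
force: [-0.6, -0.0, -0.7]
width: 0.484
```

```bash
python3 - <<'E'
from h import *
o,p=snap("w6.png");print(o["ee_rot"][:,2],o["q"])
q=ctrl.get_image("top"); crop(q,"t6.png",220,110,380,210,5)
s=plan(619.3,-75.5,100,185.7,36,step=10)
E
```

```text
t 10.93 tcp [615.5 -77.3 143.7] yaw -174.43 F [-0.6 -0.  -0.7] w 41.4
[-0.01913476  0.00132949 -0.99981603] [ 38.76398602  38.83544431 -48.71034594  96.00408054  32.27374824
  61.46388576  75.38891999]
[[-0.9, 0.0, 8.9, np.float64(0.0), 36], [-0.9, 0.0, 8.9, np.float64(0.0), 36], [-0.9, 0.0, 8.9, np.float64(0.0), 36], [-0.9, 0.0, 8.9, np.float64(0.0), 36], [-0.9, 0.0, 8.9, np.float64(0.0), 36]]
```

View pics/w6.png

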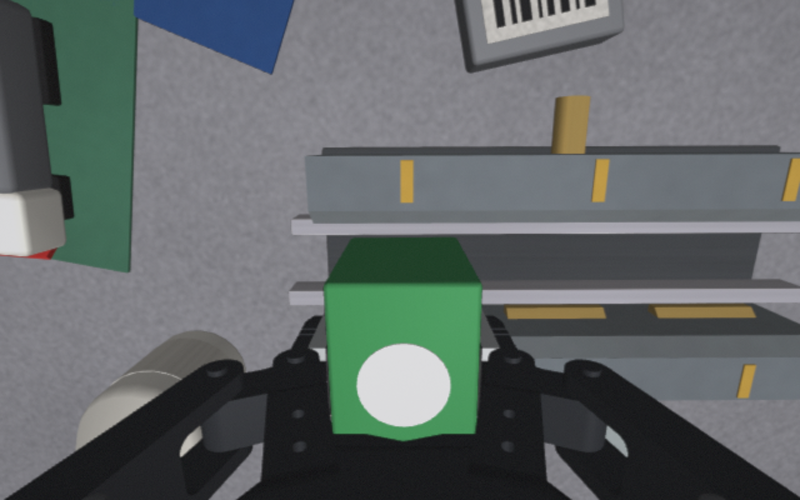

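View pics/t6.png

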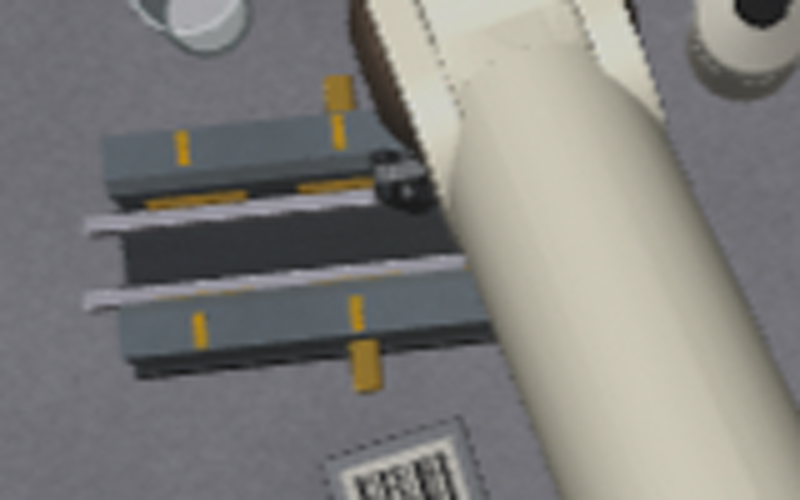

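```bash
python3 - <<'E'
from h import *
o,p=load("w6.png"); rt=wristRT(p,o)
for s,c in ymarks(p): print(s,c,np.round(bp(p,c,92,rt),1))
print("disc",bp(p,(404/1.25,386/1.25),o["tcp_pos"][2]+45,rt))
for a,b in [(330,283),(480,283),(476,433),(333,433)]: print(bp(p,(a/1.25,b/1.25),o["tcp_pos"][2]+45,rt))
E
```

```text
[446, 77, 25, 46, 952] [457.9, 99.7] [533.4  -6.9  92. ]
[626, 127, 14, 34, 318] [633.6, 144.5] [548.4 103.1  92. ]
[321, 128, 9, 34, 306] [325.0, 144.5] [566.4 -80.8  92. ]
[474, 128, 13, 33, 328] [479.8, 143.9] [557.   11.2  92. ]
[524, 245, 80, 9, 645] [564.3, 249.3] [618.2  80.8  92. ]
[405, 246, 79, 9, 671] [443.1, 249.9] [626.2   2.4  92. ]
[590, 292, 14, 26, 235] [596.6, 304.6] [655.7 114.4  92. ]
disc [614.55967618 -77.53896622 188.74731731]
[586.54324116 -99.45001896 188.74731731]
[582.80928735 -60.97566244 188.74731731]
[627.70533157 -55.55975254 188.74731731]
[631.59502704 -96.23130345 188.74731731]
```

```bash
python3 - <<'E'
from h import *
s=plan(620.6,-75.7,102,185.7,36,step=15)
E
```

```text
[[-1.9, -0.1, 14.1, np.float64(0.0), 36], [-1.9, -0.1, 14.1, np.float64(0.0), 36], [-1.9, -0.1, 14.1, np.float64(0.0), 36]]
```

Request:
jog_arm --pt "-2 -0.3 14.1 0 36" --pt "-2 -0.3 14 0 36" --pt "-2 -0.3 14 0 36" --pt "0 0 0 0 36" --pt "0 0 0 0 36"

```text
clock: 11.45
tcp_pos: [620.5, -77.8, 100.5]
ee_rot: [[-0.995, -0.098, -0.021], [-0.098, 0.995, 0.001], [0.021, 0.003, -1.0]]
force: [0.0, -0.2, -1.0]
width: 0.485
```

```bash
python3 - <<'E'
from h import *
st(); s=plan(620.6,-75.7,80,185.7,36,step=6)
E
```

```text
t 11.45 tcp [620.5 -77.8 100.5] yaw -174.37 F [ 0.  -0.2 -1. ] w 41.4
[[-0.2, 0.5, 5.1, np.float64(-0.0), 36], [-0.2, 0.5, 5.1, np.float64(-0.0), 36], [-0.2, 0.5, 5.1, np.float64(-0.0), 36], [-0.2, 0.5, 5.1, np.float64(-0.0), 36]]
```

Request:
jog_arm --pt "-0.2 0.5 5 0 36" --pt "-0.2 0.5 5 0 36" --pt "-0.2 0.5 5 0 36" --pt "-0.2 0.5 5 0 36" --pt "0 0 0 0 36"

```text
clock: 11.87
tcp_pos: [621.3, -76.0, 81.5]
ee_rot: [[-0.995, -0.098, -0.019], [-0.098, 0.995, 0.0], [0.019, 0.002, -1.0]]
force: [-0.6, -0.8, -1.9]
width: 0.485
```

Request:
jog_arm --pt "-0.1 0 3 0 36" --pt "0 0 3 0 36" --pt "0 0 0 0 36"

```text
clock: 12.12
tcp_pos: [621.7, -76.1, 76.0]
ee_rot: [[-0.995, -0.097, -0.018], [-0.098, 0.995, 0.0], [0.018, 0.002, -1.0]]
force: [-0.5, 0.3, -1.9]
width: 0.487
```

Request:
jog_arm --pt "0 0 2 0 36" --pt "0.5 0 2 0 36" --pt "0 0 0 0 36"

```text
clock: 12.37
tcp_pos: [621.1, -76.2, 72.2]
ee_rot: [[-0.995, -0.097, -0.018], [-0.097, 0.995, 0.0], [0.018, 0.002, -1.0]]
force: [-0.5, 0.6, -1.4]
width: 0.482
```

Request:
jog_arm --pt "0 0 1.5 0 36" --pt "0 0 0 0 36" --pt "0 0 0 0 36"

```text
clock: 12.62
tcp_pos: [621.4, -76.1, 71.0]
ee_rot: [[-0.995, -0.098, -0.018], [-0.098, 0.995, 0.0], [0.017, 0.002, -1.0]]
force: [0.5, 0.1, -1.3]
width: 0.484
```

Request:
jog_arm --pt "0 0 1.5 0 36" --pt "0 0 0 0 36" --pt "0 0 0 0 36"

```text
clock: 12.87
tcp_pos: [621.4, -76.1, 69.5]
ee_rot: [[-0.995, -0.097, -0.017], [-0.098, 0.995, 0.0], [0.017, 0.002, -1.0]]
force: [-1.1, -0.4, -1.6]
width: 0.484
```

Request:
jog_arm --pt "0 0 1 0 36" --pt "0 0 0 0 36" --pt "0 0 0 0 36"

```text
clock: 13.12
tcp_pos: [621.4, -76.1, 68.5]
ee_rot: [[-0.995, -0.098, -0.017], [-0.098, 0.995, 0.0], [0.017, 0.002, -1.0]]
force: [-0.4, 0.6, -1.5]
width: 0.487
```

Within ~1 mm of the pads; release by opening to 62.

Request:
jog_arm --pt "0 0 0 0 46" --pt "0 0 0 0 50" --pt "0 0 0 0 60" --pt "0 0 0 0 62" --pt "0 0 0 0 62"

```text
clock: 13.53
tcp_pos: [621.5, -76.1, 68.7]
ee_rot: [[-0.995, -0.098, -0.017], [-0.098, 0.995, 0.0], [0.017, 0.002, -1.0]]
force: [-0.4, -0.8, 0.6]
width: 0.726
```

Request:
jog_arm --pt "0 0 -10 0 62" --pt "0 0 -20 0 62" --pt "0 0 -30 0 62" --pt "0 0 -30 0 62" --pt "0 0 -30 0 62" --pt "0 0 0 0 75" --pt "0 0 0 0 85"

```text
clock: 14.12
tcp_pos: [625.1, -75.9, 191.7]
ee_rot: [[-0.995, -0.098, -0.012], [-0.098, 0.995, -0.001], [0.012, 0.001, -1.0]]
force: [-1.0, -0.8, -0.5]
width: 0.983
```

```bash
python3 - <<'E'
from h import *
o,p=snap("w7.png");print(o["ee_rot"][:,2])
s=plan(505,330,190,185.7,85,step=36)
E
```

```text
t 14.12 tcp [625.1 -75.9 191.7] yaw -174.4 F [-1.  -0.8 -0.5] w 83.9
[-1.24819471e-02 -6.90886308e-04 -9.99921859e-01]
[[6.6, 34.7, 0.1, np.float64(-0.0), 85], [6.6, 34.7, 0.1, np.float64(-0.0), 85], [6.5, 34.7, 0.1, np.float64(-0.0), 85], [6.5, 34.7, 0.1, np.float64(-0.0), 85], [6.5, 34.7, 0.1, np.float64(-0.0), 85], [6.5, 34.7, 0.1, np.float64(-0.0), 85], [6.5, 34.7, 0.1, np.float64(-0.0), 85], [6.5, 34.7, 0.1, np.float64(-0.0), 85]]
[[6.5, 34.7, 0.1, np.float64(-0.0), 85], [6.5, 34.7, 0.1, np.float64(-0.0), 85], [6.5, 34.7, 0.1, np.float64(-0.0), 85], [6.5, 34.7, 0.1, np.float64(-0.0), 85]]
```

View pics/w7.png

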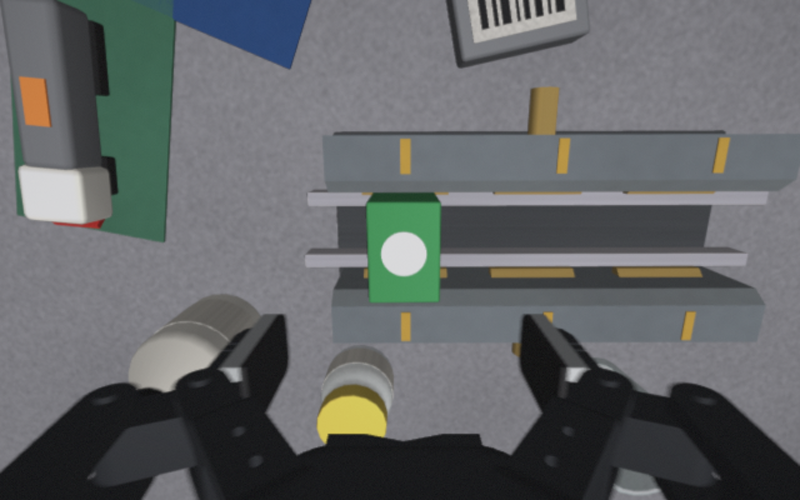

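```bash
python3 - <<'E'
from h import *
s=plan(509.7,350.7,190,192.2,85,step=32); plan(509.7,350.7,85,192.2,85,start=s,step=15)
E
```

```text
[[5.1, 31.1, 0.1, np.float64(-0.5), 85], [4.9, 31.2, 0.1, np.float64(-0.5), 85], [4.6, 31.2, 0.1, np.float64(-0.5), 85], [4.4, 31.3, 0.1, np.float64(-0.5), 85], [4.1, 31.3, 0.1, np.float64(-0.5), 85], [3.9, 31.3, 0.1, np.float64(-0.5), 85], [3.6, 31.4, 0.1, np.float64(-0.5), 85], [3.3, 31.4, 0.1, np.float64(-0.5), 85]]
[[3.1, 31.4, 0.1, np.float64(-0.5), 85], [2.8, 31.4, 0.1, np.float64(-0.5), 85], [2.6, 31.5, 0.1, np.float64(-0.5), 85], [2.3, 31.5, 0.1, np.float64(-0.5), 85], [2.0, 31.5, 0.1, np.float64(-0.5), 85], [1.8, 31.5, 0.1, np.float64(-0.5), 85]]
[[-0.2, -0.0, 15.0, np.float64(0.0), 85], [-0.2, -0.0, 15.0, np.float64(0.0), 85], [-0.2, -0.0, 15.0, np.float64(0.0), 85], [-0.2, -0.0, 15.0, np.float64(0.0), 85], [-0.2, -0.0, 15.0, np.float64(0.0), 85], [-0.2, -0.0, 15.0, np.float64(0.0), 85], [-0.2, -0.0, 15.0, np.float64(0.0), 85]]
```

Request:
jog_arm --pt "5 31.1 0 -0.5 85" --pt "4.9 31.2 0 -0.5 85" --pt "4.6 31.2 0 -0.5 85" --pt "4.4 31.3 0 -0.5 85" --pt "4.1 31.3 0 -0.5 85" --pt "3.9 31.3 0 -0.5 85" --pt "3.6 31.4 0 -0.5 85" --pt "3.3 31.4 0 -0.5 85"

```text
clock: 14.83
tcp_pos: [556.4, 168.5, 188.4]
ee_rot: [[-0.986, -0.167, -0.02], [-0.167, 0.986, -0.001], [0.02, 0.003, -1.0]]
force: [-0.1, 0.8, 0.1]
width: 0.994
```

Request:
jog_arm --pt "3.1 31.4 0 -0.5 85" --pt "2.8 31.4 0 -0.5 85" --pt "2.6 31.5 0 -0.5 85" --pt "2.3 31.5 0 -0.5 85" --pt "2 31.5 0 -0.5 85" --pt "1.8 31.5 0 -0.5 85" --pt "0 0 0 0 85" --pt "0 0 0 0 85"

```text
clock: 15.5
tcp_pos: [505.6, 352.6, 189.6]
ee_rot: [[-0.975, -0.223, -0.02], [-0.223, 0.975, 0.0], [0.019, 0.005, -1.0]]
force: [1.2, 0.2, -0.6]
width: 0.997
```

Request:
jog_arm --pt "-0.2 0 20 0 85" --pt "-0.2 0 20 0 85" --pt "-0.2 0 20 0 85" --pt "-0.2 0 20 0 85" --pt "-0.2 0 20 0 85" --pt "0 0 0 0 85" --pt "0 0 0 0 85" --pt "0 0 0 0 85"

```text
clock: 16.17
tcp_pos: [508.0, 350.1, 91.2]
ee_rot: [[-0.976, -0.217, -0.017], [-0.217, 0.976, 0.0], [0.017, 0.004, -1.0]]
force: [0.4, 0.1, 0.1]
width: 1.0
```

```bash
python3 - <<'E'
from h import *
o,p=snap("w8.png");print(o["ee_rot"][:,2],o["q"])
s=plan(509.7,350.7,11,192.2,85,step=12)
E
```

```text
t 16.17 tcp [508.  350.1  91.2] yaw -167.47 F [0.4 0.1 0.1] w 85.4
[-1.72731006e-02  2.88247932e-04 -9.99850767e-01] [ -2.50619314  42.98186153 -48.71713196  98.47236531  36.84859732
  56.84664597  37.51174604]
[[-0.4, -0.1, 11.5, np.float64(0.0), 85], [-0.4, -0.1, 11.5, np.float64(0.0), 85], [-0.4, -0.1, 11.5, np.float64(0.0), 85], [-0.4, -0.1, 11.5, np.float64(0.0), 85], [-0.4, -0.1, 11.5, np.float64(0.0), 85], [-0.4, -0.1, 11.5, np.float64(0.0), 85], [-0.4, -0.1, 11.5, np.float64(0.0), 85]]
```

View pics/w8.png

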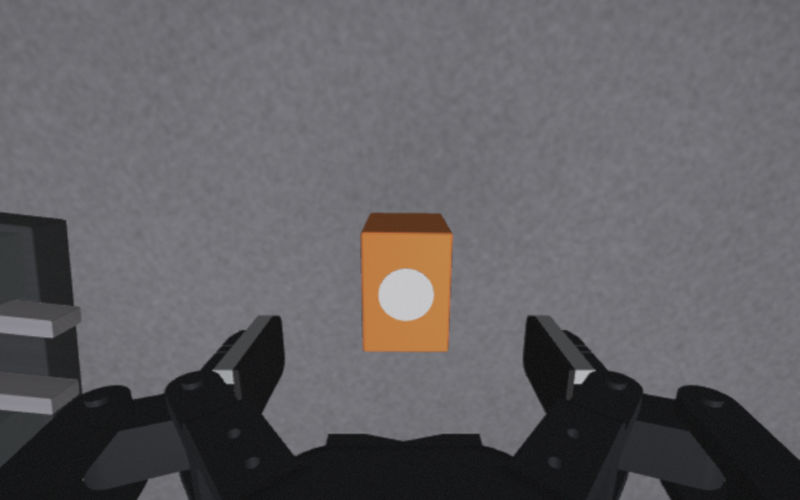

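Amber is centred (406,295) between the fingers and square. Descend and grip.

Request:
jog_arm --pt "-0.4 -0.1 13.4 0 85" --pt "-0.4 -0.1 13.4 0 85" --pt "-0.4 -0.1 13.4 0 85" --pt "-0.4 -0.1 13.4 0 85" --pt "-0.4 -0.1 13.4 0 85" --pt "-0.4 -0.1 13.2 0 85" --pt "0 0 0 0 85" --pt "0 0 0 0 85"

```text
clock: 16.88
tcp_pos: [507.5, 350.3, 9.0]
ee_rot: [[-0.976, -0.218, -0.02], [-0.218, 0.976, -0.001], [0.019, 0.003, -1.0]]
force: [-0.4, 0.2, 1.0]
width: 0.998
```

Request:
jog_arm --pt "0 0 0 0 36" --pt "0 0 0 0 36" --pt "0 0 0 0 36" --pt "0 0 0 0 36" --pt "0 0 0 0 36" --pt "0 0 0 0 36" --pt "0 0 0 0 36" --pt "0 0 0 0 36"

```text
clock: 17.55
tcp_pos: [509.1, 351.2, 11.4]
ee_rot: [[-0.976, -0.218, -0.016], [-0.218, 0.976, 0.001], [0.015, 0.005, -1.0]]
force: [-0.1, -0.2, 6.8]
width: 0.486
```

Request:
jog_arm --pt "0 0 -15 0 36" --pt "0 0 -25 0 36" --pt "0 0 -30 0 36" --pt "0 0 -30 0 36" --pt "0 0 -30 0 36" --pt "0 0 0 0 36" --pt "0 0 0 0 36"

```text
clock: 18.13
tcp_pos: [511.6, 351.2, 142.8]
ee_rot: [[-0.976, -0.218, -0.014], [-0.218, 0.976, 0.002], [0.013, 0.005, -1.0]]
force: [0.3, 0.2, -2.7]
width: 0.484
```

```bash
python3 - <<'E'
from h import *
o=st()
s=plan(602,107.8,146,185.7,36,step=32)
E
```

```text
t 18.13 tcp [511.6 351.2 142.8] yaw -167.41 F [ 0.3  0.2 -2.7] w 41.3
[[-3.9, -28.6, -0.5, np.float64(0.8), 36], [-4.3, -28.5, -0.5, np.float64(0.8), 36], [-4.7, -28.5, -0.5, np.float64(0.8), 36], [-5.0, -28.4, -0.5, np.float64(0.8), 36], [-5.4, -28.3, -0.5, np.float64(0.8), 36], [-5.8, -28.3, -0.5, np.float64(0.8), 36], [-6.2, -28.2, -0.5, np.float64(0.8), 36], [-6.6, -28.1, -0.5, np.float64(0.8), 36]]
[[-6.9, -28.0, -0.5, np.float64(0.8), 36]]
```

Request:
jog_arm --pt "-3.9 -28.6 -0.5 0.8 36" --pt "-4.3 -28.5 -0.5 0.8 36" --pt "-4.7 -28.5 -0.5 0.8 36" --pt "-5 -28.4 -0.5 0.8 36" --pt "-5.4 -28.3 -0.5 0.8 36" --pt "-5.8 -28.3 -0.5 0.8 36" --pt "-6.2 -28.2 -0.5 0.8 36" --pt "-6.6 -28.1 -0.5 0.8 36"

```text
clock: 18.8
tcp_pos: [589.5, 131.8, 141.2]
ee_rot: [[-0.994, -0.107, -0.021], [-0.107, 0.994, -0.001], [0.021, 0.001, -1.0]]
force: [0.0, 0.6, -0.7]
width: 0.486
```

Request:
jog_arm --pt "-6.9 -28 -0.5 0.8 36" --pt "0 0 0 0 36" --pt "0 0 0 0 36" --pt "0 0 0 0 36"

```text
clock: 19.13
tcp_pos: [599.3, 106.9, 142.0]
ee_rot: [[-0.995, -0.094, -0.02], [-0.094, 0.996, 0.001], [0.02, 0.003, -1.0]]
force: [-0.7, 1.5, -0.7]
width: 0.486
```

```bash
python3 - <<'E'
from h import *
o,p=snap("w9.png")
s=plan(602.2,107.8,100,185.7,36,step=14)
E
```

```text
t 19.13 tcp [599.3 106.9 142. ] yaw -174.61 F [-0.7  1.5 -0.7] w 41.5
[[-0.9, -0.1, 10.6, np.float64(-0.1), 36], [-0.9, -0.2, 10.6, np.float64(-0.1), 36], [-0.9, -0.2, 10.6, np.float64(-0.1), 36], [-0.9, -0.2, 10.6, np.float64(-0.1), 36]]
```

View pics/w9.png

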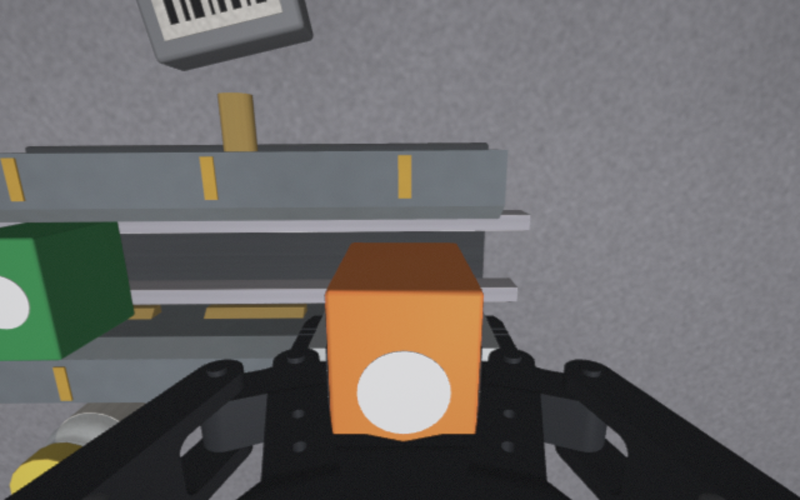

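Request:
jog_arm --pt "-0.6 -0.1 10.6 -0.1 36" --pt "-0.7 -0.2 10.6 -0.1 36" --pt "-0.7 -0.2 10.6 -0.1 36" --pt "-0.7 -0.2 10.6 -0.1 36" --pt "0 0 0 0 36" --pt "0 0 0 0 36"

```text
clock: 19.68
tcp_pos: [601.6, 106.5, 99.4]
ee_rot: [[-0.995, -0.101, -0.02], [-0.101, 0.995, 0.0], [0.02, 0.002, -1.0]]
force: [0.4, 0.3, -1.4]
width: 0.49
```

Request:
jog_arm --pt "-0.1 0 5 0 36" --pt "-0.1 0 5 0 36" --pt "-0.1 0 5 0 36" --pt "-0.1 0 5 0 36" --pt "0 0 0 0 36" --pt "0 0 0 0 36"

```text
clock: 20.18
tcp_pos: [602.5, 106.3, 80.4]
ee_rot: [[-0.995, -0.101, -0.018], [-0.101, 0.995, 0.0], [0.018, 0.002, -1.0]]
force: [-0.3, 0.2, -1.6]
width: 0.483
```

```bash
python3 - <<'E'
from h import *
o,p=snap("w10.png")
s=plan(601.4,107.8,69,185.7,36,step=3)
E
```

```text
t 20.18 tcp [602.5 106.3  80.4] yaw -174.21 F [-0.3  0.2 -1.6] w 41.3
[[0.3, 0.4, 2.9, np.float64(0.0), 36], [0.3, 0.4, 2.9, np.float64(0.0), 36], [0.3, 0.4, 2.9, np.float64(0.0), 36], [0.3, 0.4, 2.9, np.float64(0.0), 36]]
```

Request:
jog_arm --pt "0.4 0.4 2.8 0 36" --pt "0.4 0.4 2.8 0 36" --pt "0.3 0.4 2.8 0 36" --pt "0.2 0.2 1 0 36" --pt "0 0 0 0 36"

```text
clock: 20.65
tcp_pos: [600.7, 107.9, 71.1]
ee_rot: [[-0.995, -0.101, -0.018], [-0.101, 0.995, 0.0], [0.018, 0.002, -1.0]]
force: [-0.1, -0.2, -1.5]
width: 0.482
```

Request:
jog_arm --pt "0 0 1.5 0 36" --pt "0 0 0 0 36" --pt "0 0 0 0 36"

```text
clock: 20.9
tcp_pos: [601.0, 107.8, 70.0]
ee_rot: [[-0.995, -0.101, -0.017], [-0.101, 0.995, 0.0], [0.017, 0.002, -1.0]]
force: [0.5, 0.9, -1.1]
width: 0.485
```

Request:
jog_arm --pt "0 0 1 0 36" --pt "0 0 0 0 36" --pt "0 0 0 0 36"

```text
clock: 21.15
tcp_pos: [601.0, 107.8, 69.0]
ee_rot: [[-0.995, -0.101, -0.017], [-0.101, 0.995, 0.0], [0.017, 0.002, -1.0]]
force: [0.8, 0.4, -1.1]
width: 0.482
```

Request:
jog_arm --pt "0 0 0.8 0 36" --pt "0 0 0 0 36" --pt "0 0 0 0 46" --pt "0 0 0 0 50" --pt "0 0 0 0 60" --pt "0 0 0 0 62" --pt "0 0 0 0 62"

```text
clock: 21.73
tcp_pos: [601.1, 107.9, 68.3]
ee_rot: [[-0.995, -0.101, -0.017], [-0.101, 0.995, 0.0], [0.017, 0.002, -1.0]]
force: [-0.5, -0.1, 0.3]
width: 0.724
```

Request:
jog_arm --pt "0 0 -10 0 62" --pt "0 0 -20 0 62" --pt "0 0 -30 0 62" --pt "0 0 -30 0 62" --pt "0 0 -30 0 62" --pt "0 0 0 0 75" --pt "0 0 0 0 85"

```text
clock: 22.32
tcp_pos: [604.6, 108.4, 191.1]
ee_rot: [[-0.995, -0.101, -0.013], [-0.101, 0.995, 0.001], [0.012, 0.002, -1.0]]
force: [0.1, -0.3, 0.4]
width: 0.977
```

```bash
python3 - <<'E'
from h import *
o,p=snap("w11.png"); print(o["q"])
q=ctrl.get_image("scene"); crop(q,"s11.png",180,120,480,320,2.6)
E
```

```text
t 22.32 tcp [604.6 108.4 191.1] yaw -174.21 F [ 0.1 -0.3  0.4] w 83.4
[ 23.91073198  35.42173611 -51.71325754  95.18325356  29.77894786
  65.01051288  59.87310535]
```

View pics/w11.png

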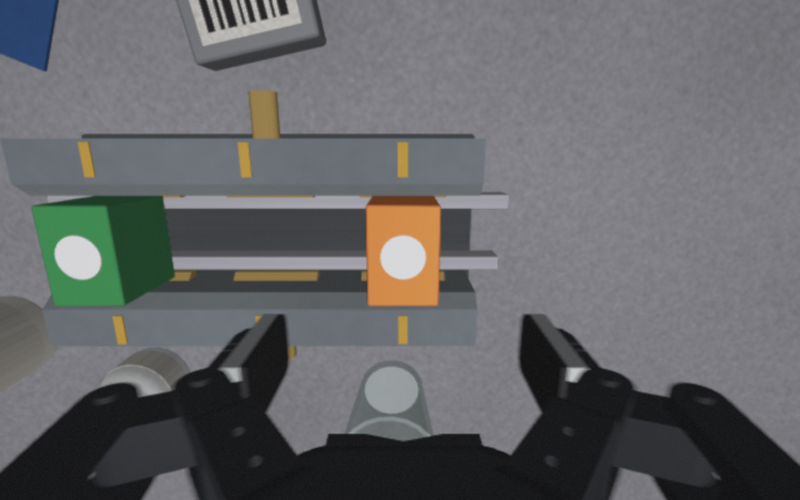

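View pics/s11.png

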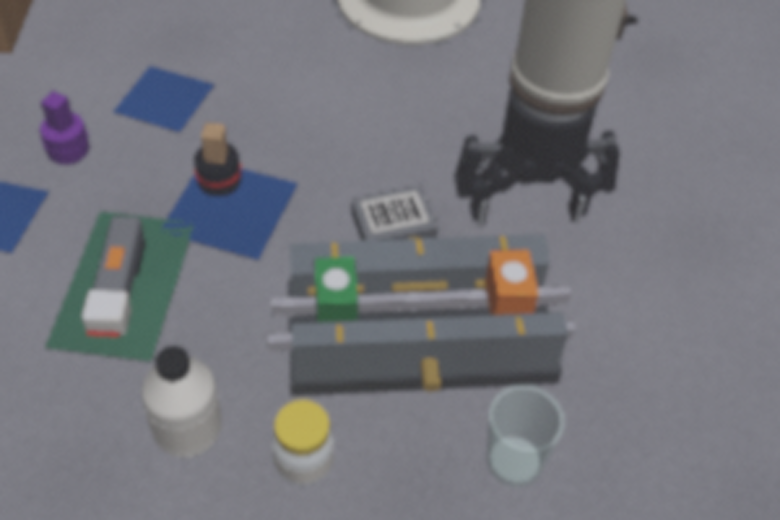

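```bash
python3 - <<'E'
from h import *
p=ctrl.get_image("top"); crop(p,"t12.png",220,90,480,310,3)
for m in ctrl.masks_of(p,"mallet_grip")[:3]: print(m["score"],m["centre"],bp(p,m["centre"],60))
E
```

```text
0.84 [377.0, 224.5] [ 402.53389564 -241.52259173   60.        ]
0.66 [440.0, 245.6] [ 339.65447977 -426.8745792    60.        ]
0.55 [322.8, 149.4] [628.42001551 -81.37761046  60.        ]
```

View pics/t12.png

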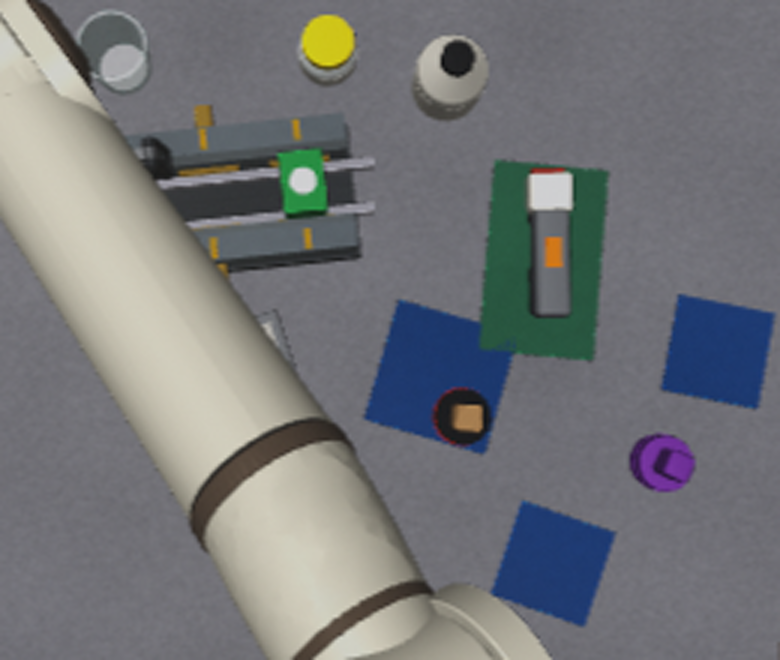

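```bash
python3 - <<'E'
from h import *
p=ctrl.get_image("top"); print(bp(p,(376.3,229),91))
s=plan(455,-225,240,185.7,85,step=33)
E
```

```text
[ 389.85891392 -235.64861291   91.        ]
[[15.1, -26.3, -4.2, np.float64(0.0), 85], [15.1, -26.3, -4.2, np.float64(0.0), 85], [15.1, -26.3, -4.2, np.float64(0.0), 85], [15.1, -26.3, -4.2, np.float64(0.0), 85], [15.1, -26.3, -4.2, np.float64(0.0), 85], [15.1, -26.3, -4.2, np.float64(0.0), 85], [15.1, -26.3, -4.2, np.float64(0.0), 85], [15.1, -26.3, -4.2, np.float64(0.0), 85]]
[[15.1, -26.3, -4.2, np.float64(0.0), 85], [15.1, -26.3, -4.2, np.float64(0.0), 85], [15.0, -26.3, -4.2, np.float64(0.0), 85], [15.0, -26.3, -4.2, np.float64(0.0), 85]]
```

Request:
jog_arm --pt "15 -26.3 -4.2 0 85" --pt "15 -26.3 -4.2 0 85" --pt "15 -26.3 -4.2 0 85" --pt "15 -26.3 -4.2 0 85" --pt "15 -26.3 -4.2 0 85" --pt "15 -26.3 -4.2 0 85" --pt "15 -26.3 -4.2 0 85" --pt "15 -26.3 -4.2 0 85"

```text
clock: 23.23
tcp_pos: [504.1, -114.8, 222.7]
ee_rot: [[-0.995, -0.101, -0.019], [-0.101, 0.995, 0.001], [0.019, 0.003, -1.0]]
force: [-0.1, -0.6, -0.3]
width: 0.999
```

Request:
jog_arm --pt "15 -26.3 -4.2 0 85" --pt "15 -26.3 -4.2 0 85" --pt "15 -26.3 -4.2 0 85" --pt "15 -26.3 -4.2 0 85" --pt "0 0 0 0 85" --pt "0 0 0 0 85" --pt "0 0 0 0 85"

```text
clock: 23.82
tcp_pos: [456.5, -223.8, 240.5]
ee_rot: [[-0.995, -0.101, -0.018], [-0.101, 0.995, 0.002], [0.018, 0.003, -1.0]]
force: [-0.3, -0.0, 0.8]
width: 1.001
```

```bash
python3 - <<'E'
from h import *
o,p=snap("w13.png"); print(o["q"],o["ee_rot"][:,2])
E
```

```text
t 23.82 tcp [ 456.5 -223.8  240.5] yaw -174.21 F [-0.3 -0.   0.8] w 85.4
[ 69.62770127  20.97840264 -56.87432577 106.85817993  19.71642288
  63.77424937 101.03998981] [-0.01797159  0.00157936 -0.99983725]
```

View pics/w13.png

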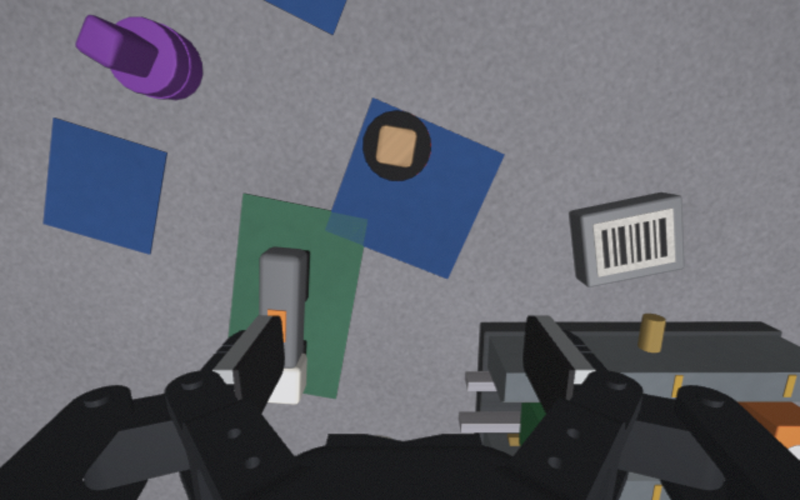

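```bash
python3 - <<'E'
from h import *
o,p=load("w13.png"); rt=wristRT(p,o)
crop(p,"w13c.png",240,60,420,240,4)
X=np.array([bp(p,(a/1.25,b/1.25),4,rt) for a,b in [(372,98),(504,154),(448,278)]])
print("mat",(X[0]+X[2])/2,[np.linalg.norm(X[i]-X[i+1]) for i in (0,1)])
h=cv2.cvtColor(p["pixels"],cv2.COLOR_RGB2HSV); m=cv2.inRange(h,(5,60,120),(20,255,255)); m[:, :270]=0; m[:,360:]=0; m[180:]=0
pts=cv2.findNonZero(m).reshape(-1,2).astype(float)
W=np.array([bp(p,u,91,rt)[:2] for u in pts],np.float32); r=cv2.minAreaRect(W); print("handle top",r,len(W))
print("label",bp(p,(638/1.25,242/1.25),31,rt))
E
```

```text
mat [ 433.06424803 -217.32368528    4.        ] [np.float64(128.8922261536162), np.float64(128.26786984393414)]
handle top ((392.2047119140625, -235.51451110839844), (25.191177368164062, 25.236526489257812), 86.4115982055664) 842
label [453.1434389  -11.95304052  31.        ]
```

View pics/w13c.png

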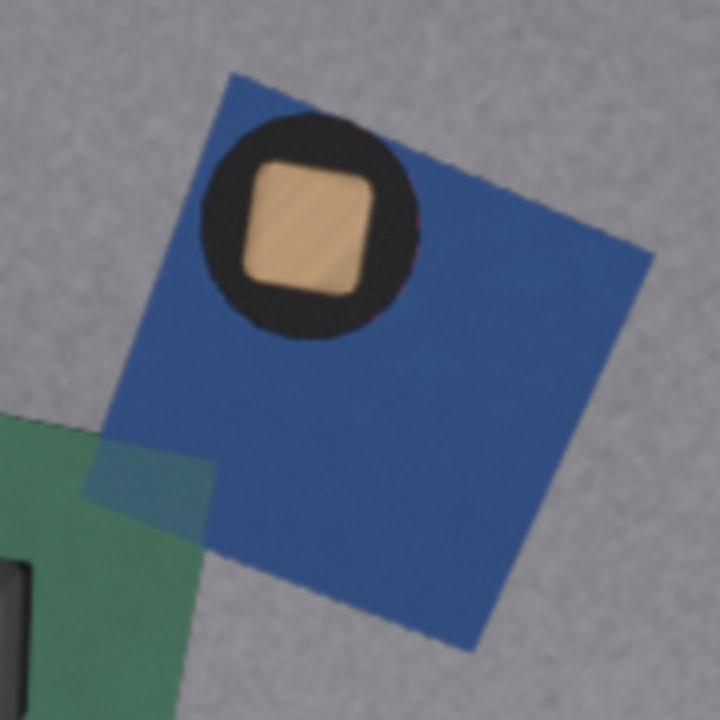

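```bash
python3 - <<'E'
from h import *
s=plan(392.2,-235.5,110,176.4,85,step=18); plan(392.2,-235.5,54,176.4,85,step=12,start=s)
E
```

```text
[[7.0, -0.7, 14.6, np.float64(1.1), 85], [7.0, -0.8, 14.6, np.float64(1.1), 85], [7.0, -0.9, 14.6, np.float64(1.1), 85], [7.0, -1.1, 14.6, np.float64(1.1), 85], [7.0, -1.2, 14.6, np.float64(1.1), 85], [6.9, -1.3, 14.6, np.float64(1.1), 85], [6.9, -1.5, 14.6, np.float64(1.1), 85], [6.9, -1.6, 14.6, np.float64(1.1), 85]]
[[6.9, -1.7, 14.6, np.float64(1.1), 85]]
[[-0.2, -0.0, 11.2, np.float64(-0.0), 85], [-0.2, -0.0, 11.2, np.float64(-0.0), 85], [-0.2, -0.0, 11.2, np.float64(-0.0), 85], [-0.2, -0.0, 11.2, np.float64(-0.0), 85], [-0.2, -0.0, 11.2, np.float64(-0.0), 85]]
```

Request:
jog_arm --pt "7 -0.7 14.6 1.1 85" --pt "7 -0.8 14.6 1.1 85" --pt "7 -0.9 14.6 1.1 85" --pt "7 -1.1 14.6 1.1 85" --pt "7 -1.2 14.6 1.1 85" --pt "6.9 -1.3 14.6 1.1 85" --pt "6.9 -1.5 14.6 1.1 85" --pt "6.9 -1.6 14.6 1.1 85"

```text
clock: 24.53
tcp_pos: [399.7, -233.5, 124.4]
ee_rot: [[-0.999, 0.05, -0.017], [0.05, 0.999, 0.001], [0.017, 0.0, -1.0]]
force: [-0.1, -0.1, 0.3]
width: 0.995
```

Request:
jog_arm --pt "6.9 -1.7 14.6 1.1 85" --pt "0 0 0 0 85" --pt "0 0 0 0 85" --pt "0 0 0 0 85"

```text
clock: 24.87
tcp_pos: [393.5, -235.8, 111.4]
ee_rot: [[-0.997, 0.069, -0.016], [0.069, 0.998, 0.0], [0.016, -0.001, -1.0]]
force: [0.1, -1.2, 0.7]
width: 1.001
```

```bash
python3 - <<'E'
from h import *
o,p=snap("w14.png"); print(o["q"],o["ee_rot"][:,2])
plan(392.2,-235.5,54,176.4,85,step=12)
E
```

```text
t 24.87 tcp [ 393.5 -235.8  111.4] yaw 176.05 F [ 0.1 -1.2  0.7] w 85.5
[ 68.35505082  25.56290642 -48.85303557 120.06339386  27.01122381
  46.68407966  88.9169631 ] [-1.61101789e-02  3.00904966e-04 -9.99870177e-01]
[[0.1, 0.1, 11.5, np.float64(-0.1), 85], [0.1, 0.1, 11.5, np.float64(-0.1), 85], [0.1, 0.1, 11.5, np.float64(-0.1), 85], [0.1, 0.1, 11.5, np.float64(-0.1), 85], [0.1, 0.1, 11.5, np.float64(-0.1), 85]]
```

View pics/w14.png

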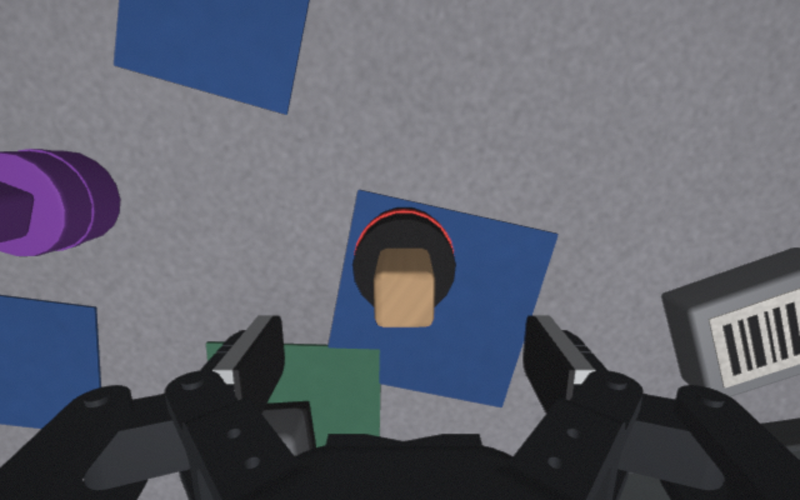

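Request:
jog_arm --pt "0 0.1 11.4 -0.1 85" --pt "0 0.1 11.4 -0.1 85" --pt "0 0.1 11.4 -0.1 80" --pt "0 0.1 11.4 0 70" --pt "0 0.1 11.2 0 65" --pt "0 0 0 0 60" --pt "0 0 0 0 60"

```text
clock: 25.5
tcp_pos: [390.5, -235.4, 52.9]
ee_rot: [[-0.998, 0.066, -0.019], [0.066, 0.998, 0.002], [0.019, 0.001, -1.0]]
force: [0.1, 0.3, 0.9]
width: 0.704
```

Request:
jog_arm --pt "0 0 0 0 20" --pt "0 0 0 0 20" --pt "0 0 0 0 20" --pt "0 0 0 0 20" --pt "0 0 0 0 20" --pt "0 0 0 0 20" --pt "0 0 0 0 20" --pt "0 0 0 0 20"

```text
clock: 26.17
tcp_pos: [391.6, -236.4, 54.4]
ee_rot: [[-0.998, 0.066, -0.017], [0.066, 0.998, -0.0], [0.017, -0.002, -1.0]]
force: [-0.2, 0.8, 6.2]
width: 0.3
```

Request:
jog_arm --pt "0 0 -10 0 20" --pt "0 0 -20 0 20" --pt "0 0 -30 0 20" --pt "0 0 -35 0 20" --pt "0 0 -35 0 20" --pt "0 0 0 0 20" --pt "0 0 0 0 20"

```text
clock: 26.75
tcp_pos: [393.9, -237.1, 185.5]
ee_rot: [[-0.998, 0.067, -0.015], [0.067, 0.998, -0.003], [0.015, -0.004, -1.0]]
force: [0.2, -0.6, -4.8]
width: 0.296
```

```bash
python3 - <<'E'
from h import *
o,p=snap("w15.png"); print(o["q"],o["ee_rot"][:,2])
plan(620.5,-75.7,200,176.2,20,step=33)
E
```

```text
t 26.75 tcp [ 393.9 -237.1  185.5] yaw 176.15 F [ 0.2 -0.6 -4.8] w 25.3
[ 74.30448124  18.64793136 -54.4618703  116.61858747  19.1953242
  54.63828836  95.86457129] [-0.01543663 -0.00284061 -0.99987681]
[[-24.0, 19.5, -2.3, np.float64(-0.0), 20], [-24.0, 19.5, -2.3, np.float64(-0.0), 20], [-24.0, 19.5, -2.3, np.float64(-0.0), 20], [-24.0, 19.5, -2.3, np.float64(-0.0), 20], [-24.0, 19.5, -2.3, np.float64(-0.0), 20], [-24.0, 19.5, -2.3, np.float64(-0.0), 20], [-24.1, 19.5, -2.3, np.float64(-0.0), 20], [-24.1, 19.5, -2.3, np.float64(-0.0), 20]]
[[-24.1, 19.5, -2.3, np.float64(-0.0), 20]]
```

View pics/w15.png

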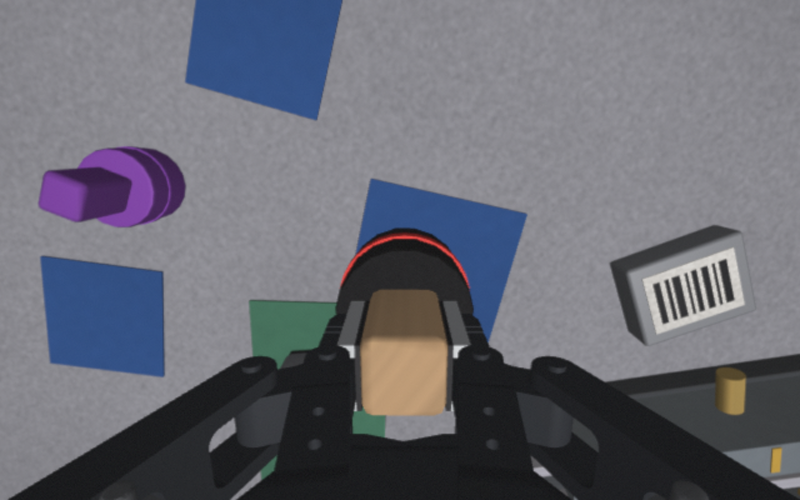

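Request:
jog_arm --pt "-24 19.5 -2 0 20" --pt "-24 19.5 -2 0 20" --pt "-24 19.5 -2 0 20" --pt "-24 19.5 -2 0 20" --pt "-24 19.5 -2 0 20" --pt "-24 19.5 -2 0 20" --pt "-24 19.5 -2 0 20" --pt "-24 19.5 -2 0 20"

```text
clock: 27.47
tcp_pos: [594.5, -92.4, 193.2]
ee_rot: [[-0.998, 0.066, -0.023], [0.066, 0.998, 0.001], [0.023, -0.001, -1.0]]
force: [0.1, -0.3, -3.2]
width: 0.297
```

Request:
jog_arm --pt "-24 19.5 -2 0 20" --pt "0 0 0 0 20" --pt "0 0 0 0 20" --pt "0 0 0 0 20" --pt "0 0 0 0 20"

```text
clock: 27.88
tcp_pos: [619.0, -76.6, 196.0]
ee_rot: [[-0.998, 0.067, -0.021], [0.067, 0.998, -0.0], [0.021, -0.002, -1.0]]
force: [-1.4, -0.8, -4.0]
width: 0.301
```

```bash
python3 - <<'E'
from h import *
o,p=snap("w16.png"); print(o["q"],o["ee_rot"][:,2])
q=ctrl.get_image("scene"); crop(q,"s16.png",180,120,480,320,2.6)
plan(620.8,-75.7,168,176.2,20,step=6)
E
```

```text
t 27.88 tcp [619.  -76.6 196. ] yaw 176.15 F [-1.4 -0.8 -4. ] w 25.7
[ 38.92250277  35.4753111  -49.381936    93.06369715  28.66371265
  66.28528044  68.55537981] [-2.13415792e-02 -3.06049779e-04 -9.99772196e-01]
[[-0.3, 0.3, 5.8, np.float64(-0.0), 20], [-0.3, 0.3, 5.8, np.float64(-0.0), 20], [-0.3, 0.3, 5.8, np.float64(-0.0), 20], [-0.3, 0.3, 5.8, np.float64(-0.0), 20], [-0.3, 0.3, 5.8, np.float64(-0.0), 20]]
```

View pics/w16.png

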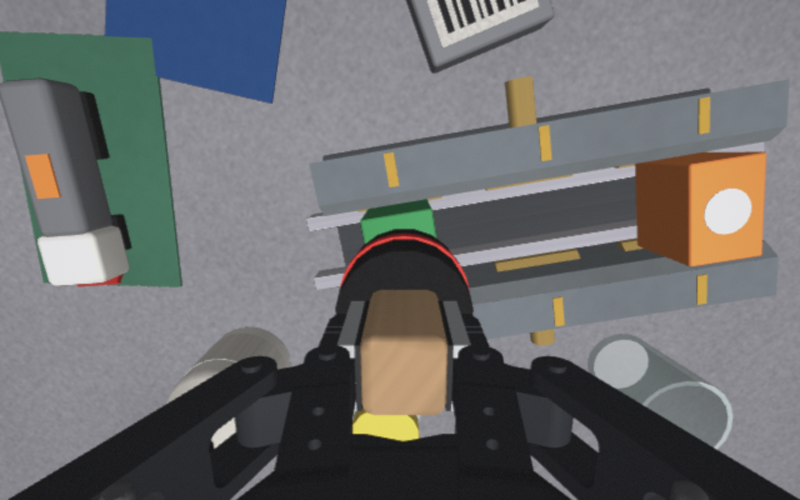

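View pics/s16.png

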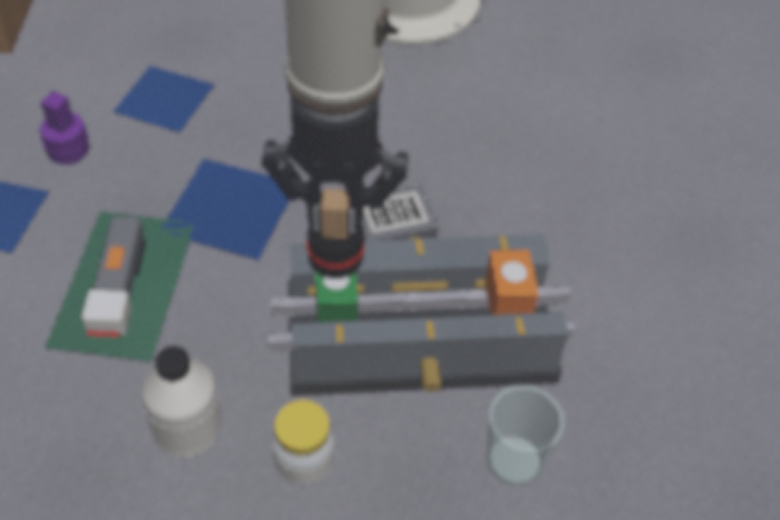

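Request:
jog_arm --pt "-0.4 0.2 6 0 20" --pt "-0.4 0.2 6 0 20" --pt "-0.4 0.2 6 0 20" --pt "-0.4 0.2 6 0 20" --pt "-0.3 0.1 4 0 20" --pt "0 0 0 0 20"

```text
clock: 28.48
tcp_pos: [621.4, -74.7, 168.5]
ee_rot: [[-0.998, 0.066, -0.02], [0.066, 0.998, 0.001], [0.02, -0.001, -1.0]]
force: [-0.4, 0.5, -3.6]
width: 0.296
```

Request:
jog_arm --pt "0 0 2 0 20" --pt "0 0 2 0 20" --pt "0 0 0 0 20"

```text
clock: 28.73
tcp_pos: [622.2, -74.6, 165.7]
ee_rot: [[-0.998, 0.066, -0.018], [0.066, 0.998, 0.0], [0.018, -0.001, -1.0]]
force: [-0.4, 1.0, -4.0]
width: 0.297
```

Request:
jog_arm --pt "0.8 -0.5 2 0 20" --pt "0.5 -0.5 2 0 20" --pt "0 0 0 0 20"

```text
clock: 28.98
tcp_pos: [621.1, -75.6, 162.2]
ee_rot: [[-0.998, 0.066, -0.017], [0.066, 0.998, 0.0], [0.017, -0.001, -1.0]]
force: [1.4, -0.4, -3.0]
width: 0.295
```

Request:
jog_arm --pt "0 0 2 0 20" --pt "0 0 0 0 20" --pt "0 0 0 0 20"

```text
clock: 29.23
tcp_pos: [621.7, -75.5, 161.3]
ee_rot: [[-0.998, 0.066, -0.015], [0.066, 0.998, -0.0], [0.015, -0.001, -1.0]]
force: [-0.5, -0.1, 5.9]
width: 0.297
```

Request:
jog_arm --pt "0 0 2 0 20" --pt "0 0 0 0 20"

```text
clock: 29.4
tcp_pos: [622.4, -75.4, 160.1]
ee_rot: [[-0.998, 0.066, -0.014], [0.066, 0.998, -0.0], [0.014, -0.001, -1.0]]
force: [-0.6, 0.2, 9.4]
width: 0.3
```

Request:
jog_arm --pt "0 0 3 0 20" --pt "0 0 0 0 20"

```text
clock: 29.57
tcp_pos: [621.9, -75.3, 156.6]
ee_rot: [[-0.998, 0.066, -0.014], [0.066, 0.998, -0.0], [0.014, -0.001, -1.0]]
force: [0.6, 0.6, -1.6]
width: 0.291
```

Request:
jog_arm --pt "0 0 3 0 20" --pt "0 0 0 0 20"

```text
clock: 29.73
tcp_pos: [620.3, -75.5, 151.5]
ee_rot: [[-0.998, 0.066, -0.018], [0.066, 0.998, 0.0], [0.018, -0.001, -1.0]]
force: [0.2, 1.1, -0.2]
width: 0.296
```

Request:
jog_arm --pt "0 0 3 0 20" --pt "0 0 0 0 20" --pt "0 0 0 0 20"

```text
clock: 29.98
tcp_pos: [620.8, -75.3, 151.4]
ee_rot: [[-0.998, 0.066, -0.017], [0.066, 0.998, -0.001], [0.017, -0.002, -1.0]]
force: [-6.4, -0.6, 18.6]
width: 0.293
```

Request:
jog_arm --pt "0 0 4 0 20" --pt "0 0 0 0 20" --pt "0 0 0 0 20"

```text
clock: 30.23
tcp_pos: [622.7, -74.9, 151.2]
ee_rot: [[-0.998, 0.066, -0.013], [0.066, 0.998, -0.002], [0.012, -0.003, -1.0]]
force: [-10.6, -0.9, 37.1]
width: 0.294
```

Request:
jog_arm --pt "0 0 -8 0 20" --pt "0 0 -10 0 20" --pt "0 0 0 0 20" --pt "0 0 0 0 20"

```text
clock: 30.57
tcp_pos: [620.6, -75.8, 162.4]
ee_rot: [[-0.998, 0.067, -0.018], [0.067, 0.998, 0.0], [0.018, -0.001, -1.0]]
force: [-0.6, -0.4, -4.3]
width: 0.296
```

Request:
jog_arm --pt "0 0 6 0 20" --pt "0 0 8 0 20" --pt "0 0 3 0 20" --pt "0 0 0 0 20"

```text
clock: 30.9
tcp_pos: [621.9, -75.4, 151.1]
ee_rot: [[-0.998, 0.067, -0.015], [0.067, 0.998, -0.003], [0.015, -0.004, -1.0]]
force: [-11.5, -1.3, 36.1]
width: 0.292
```

Request:
jog_arm --pt "0 0 -10 0 20" --pt "0 0 -15 0 20" --pt "0 0 -18 0 20" --pt "0 0 0 0 20" --pt "0 0 0 0 20"

```text
clock: 31.32
tcp_pos: [621.7, -75.5, 188.9]
ee_rot: [[-0.998, 0.066, -0.016], [0.066, 0.998, 0.0], [0.016, -0.001, -1.0]]
force: [-0.3, 0.3, -4.4]
width: 0.296
```

```bash
python3 - <<'E'
from h import *
o=st()
plan(602,107.8,188,176.2,20,step=28)
E
```

```text
t 31.32 tcp [621.7 -75.5 188.9] yaw 176.19 F [-0.3  0.3 -4.4] w 25.3
[[4.5, 25.9, 0.2, np.float64(-0.0), 20], [4.5, 25.9, 0.2, np.float64(-0.0), 20], [4.5, 25.9, 0.2, np.float64(-0.0), 20], [4.5, 25.9, 0.2, np.float64(-0.0), 20], [4.5, 25.9, 0.2, np.float64(-0.0), 20], [4.5, 25.9, 0.2, np.float64(-0.0), 20], [4.5, 25.9, 0.2, np.float64(-0.0), 20]]
```

Request:
jog_arm --pt "4.5 25.9 0.1 0 20" --pt "4.5 25.9 0.1 0 20" --pt "4.5 25.9 0.1 0 20" --pt "4.5 25.9 0.1 0 20" --pt "4.5 25.9 0.1 0 20" --pt "4.5 25.9 0.1 0 20" --pt "4.5 25.9 0.1 0 20" --pt "0 0 0 0 20"

```text
clock: 31.98
tcp_pos: [599.0, 115.6, 187.5]
ee_rot: [[-0.998, 0.057, -0.02], [0.057, 0.998, 0.005], [0.02, 0.004, -1.0]]
force: [0.5, 2.0, -3.3]
width: 0.293
```

Request:
jog_arm --pt "0 0 7 0 20" --pt "0 0 7 0 20" --pt "0 0 6 0 20" --pt "0 0 0 0 20" --pt "0 0 0 0 20"

```text
clock: 32.4
tcp_pos: [601.0, 105.8, 167.3]
ee_rot: [[-0.997, 0.068, -0.02], [0.068, 0.998, -0.0], [0.02, -0.002, -1.0]]
force: [0.1, 0.5, -4.9]
width: 0.297
```

```bash
python3 - <<'E'
from h import *
o,p=snap("w17.png")
plan(602,107.8,163,176.2,20,step=6)
E
```

```text
t 32.4 tcp [601.  105.8 167.3] yaw 176.08 F [ 0.1  0.5 -4.9] w 25.4
[[-0.5, 1.5, 5.0, np.float64(-0.1), 20]]
```

View pics/w17.png

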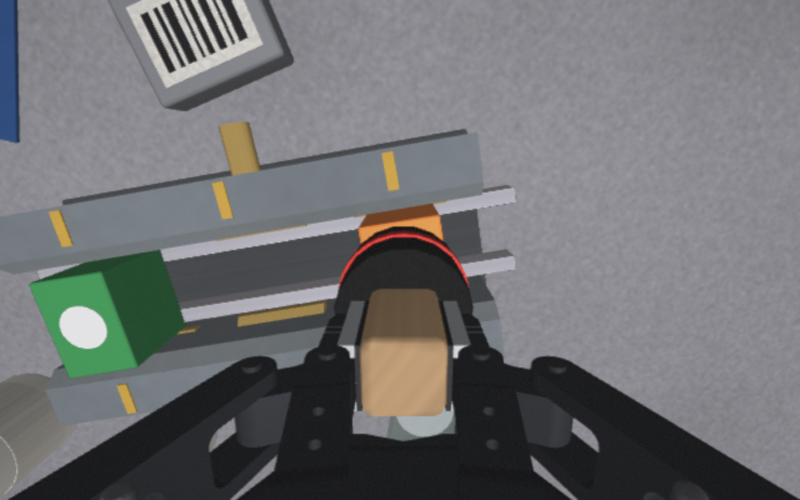

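Request:
jog_arm --pt "0 0.8 2 0 20" --pt "0 0.8 2 0 20" --pt "0 0 0 0 20"

```text
clock: 32.7
tcp_pos: [601.4, 109.1, 164.5]
ee_rot: [[-0.998, 0.066, -0.018], [0.066, 0.998, 0.0], [0.017, -0.001, -1.0]]
force: [0.6, -1.2, -3.5]
width: 0.295
```

Request:
jog_arm --pt "0 0 2 0 20" --pt "0 0 2 0 20" --pt "0 0 0 0 20"

```text
clock: 32.95
tcp_pos: [602.2, 109.2, 161.3]
ee_rot: [[-0.998, 0.066, -0.016], [0.066, 0.998, 0.0], [0.016, -0.001, -1.0]]
force: [0.1, 0.4, -0.7]
width: 0.295
```

Request:
jog_arm --pt "0 0 2 0 20" --pt "0 0 0 0 20"

```text
clock: 33.12
tcp_pos: [602.9, 109.5, 160.4]
ee_rot: [[-0.998, 0.066, -0.014], [0.066, 0.998, 0.001], [0.014, -0.0, -1.0]]
force: [0.2, -0.4, 5.6]
width: 0.293
```

Request:
jog_arm --pt "0 0 3 0 20" --pt "0 0 0 0 20"

```text
clock: 33.28
tcp_pos: [603.4, 109.8, 158.0]
ee_rot: [[-0.998, 0.066, -0.013], [0.066, 0.998, 0.001], [0.013, 0.0, -1.0]]
force: [-0.1, 0.1, 7.8]
width: 0.296
```

Request:
jog_arm --pt "0 0 3 0 20" --pt "0 0 0 0 20"

```text
clock: 33.45
tcp_pos: [602.3, 109.5, 153.3]
ee_rot: [[-0.998, 0.066, -0.015], [0.066, 0.998, 0.001], [0.015, -0.0, -1.0]]
force: [1.7, 0.5, -0.6]
width: 0.294
```

Request:
jog_arm --pt "0.5 -0.5 3 0 20" --pt "0 0 0 0 20" --pt "0 0 0 0 20"

```text
clock: 33.7
tcp_pos: [602.4, 109.4, 151.1]
ee_rot: [[-0.998, 0.066, -0.014], [0.066, 0.998, 0.001], [0.014, 0.001, -1.0]]
force: [1.1, 0.1, 6.0]
width: 0.294
```

Request:
jog_arm --pt "0 0 4 0 20" --pt "0 0 0 0 20" --pt "0 0 0 0 20"

```text
clock: 33.95
tcp_pos: [603.0, 109.7, 150.9]
ee_rot: [[-0.998, 0.066, -0.011], [0.066, 0.998, -0.0], [0.011, -0.001, -1.0]]
force: [-5.7, -3.0, 29.9]
width: 0.298
```

Request:
jog_arm --pt "0 0 -8 0 20" --pt "0 0 -10 0 20" --pt "0 0 0 0 20" --pt "0 0 0 0 20"

```text
clock: 34.28
tcp_pos: [600.6, 108.3, 163.2]
ee_rot: [[-0.998, 0.067, -0.018], [0.067, 0.998, 0.0], [0.018, -0.001, -1.0]]
force: [0.2, -0.2, -4.1]
width: 0.293
```

Request:
jog_arm --pt "0 0 6 0 20" --pt "0 0 8 0 20" --pt "0 0 4 0 20" --pt "0 0 0 0 20"

```text
clock: 34.62
tcp_pos: [601.7, 109.2, 150.6]
ee_rot: [[-0.998, 0.066, -0.015], [0.066, 0.998, -0.002], [0.015, -0.003, -1.0]]
force: [-11.1, -5.5, 38.1]
width: 0.295
```

Request:
jog_arm --pt "0 0 3 0 20" --pt "0 0 0 0 20" --pt "0 0 0 0 20"

```text
clock: 34.87
tcp_pos: [603.0, 109.1, 150.4]
ee_rot: [[-0.998, 0.067, -0.011], [0.067, 0.998, -0.003], [0.011, -0.004, -1.0]]
force: [-13.7, -6.3, 50.9]
width: 0.3
```

Request:
jog_arm --pt "0 0 -12 0 20" --pt "0 0 -15 0 20" --pt "0 0 -20 0 20" --pt "0 0 0 0 20" --pt "0 0 0 0 20"

```text
clock: 35.28
tcp_pos: [601.8, 108.7, 189.4]
ee_rot: [[-0.998, 0.066, -0.017], [0.066, 0.998, 0.001], [0.017, -0.0, -1.0]]
force: [0.2, 0.3, -4.0]
width: 0.297
```

```bash
python3 - <<'E'
from h import *
o,p=snap("w18.png")
plan(602,-72,185,176.2,20,step=30)
E
```

```text
t 35.28 tcp [601.8 108.7 189.4] yaw 176.19 F [ 0.2  0.3 -4. ] w 25.4
[[-1.9, -25.7, 0.5, np.float64(-0.0), 20], [-1.9, -25.7, 0.5, np.float64(-0.0), 20], [-1.9, -25.7, 0.5, np.float64(-0.0), 20], [-1.9, -25.7, 0.5, np.float64(-0.0), 20], [-1.9, -25.7, 0.5, np.float64(-0.0), 20], [-1.9, -25.7, 0.5, np.float64(-0.0), 20], [-1.9, -25.7, 0.5, np.float64(-0.0), 20]]
```

View pics/w18.png

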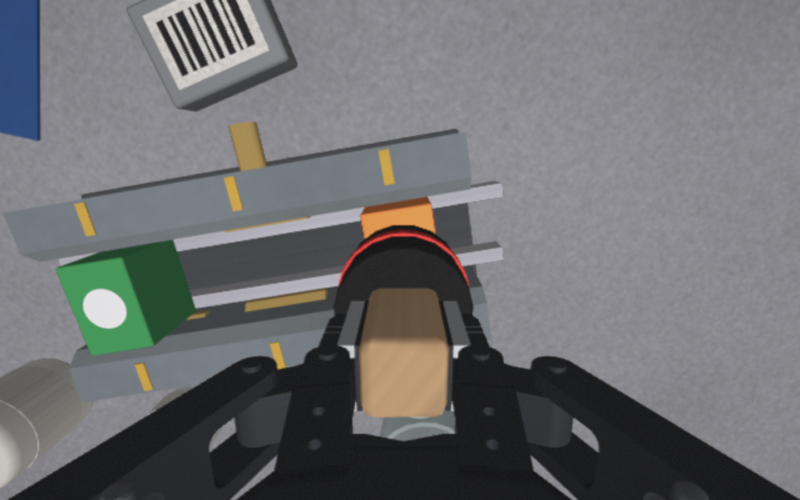

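```bash
python3 - <<'E'
from h import *
plan(620.5,-75.7,168,176.2,20,step=28)
E
```

```text
[[-4.6, -26.0, 2.9, np.float64(-0.0), 20], [-4.6, -26.0, 2.9, np.float64(-0.0), 20], [-4.6, -26.0, 2.9, np.float64(-0.0), 20], [-4.6, -26.0, 2.9, np.float64(-0.0), 20], [-4.6, -26.0, 2.9, np.float64(-0.0), 20], [-4.6, -26.0, 2.9, np.float64(-0.0), 20], [-4.6, -26.0, 2.9, np.float64(-0.0), 20]]
```

Request:
jog_arm --pt "-4.6 -26 2.8 0 20" --pt "-4.6 -26 2.8 0 20" --pt "-4.6 -26 2.8 0 20" --pt "-4.6 -26 2.8 0 20" --pt "-4.6 -26 2.8 0 20" --pt "-4.6 -26 2.8 0 20" --pt "-4.6 -26 2.8 0 20" --pt "0 0 0 0 20"

```text
clock: 36.0
tcp_pos: [619.8, -84.5, 165.8]
ee_rot: [[-0.997, 0.076, -0.022], [0.076, 0.997, -0.004], [0.022, -0.006, -1.0]]
force: [0.6, -3.6, -4.5]
width: 0.297
```

Request:
jog_arm --pt "0 0 0 0 20" --pt "0 0 0 0 20"

```text
clock: 36.17
tcp_pos: [620.0, -74.9, 167.8]
ee_rot: [[-0.998, 0.067, -0.02], [0.067, 0.998, 0.002], [0.02, 0.0, -1.0]]
force: [-0.1, 0.1, -4.8]
width: 0.299
```

Request:
jog_arm --pt "0 -0.5 7 0 20" --pt "0 0 8 0 20" --pt "0 0 7 0 20" --pt "0 0 3 0 20" --pt "0 0 0 0 20" --pt "0 0 0 0 20"

```text
clock: 36.67
tcp_pos: [622.2, -74.2, 150.3]
ee_rot: [[-0.998, 0.065, -0.014], [0.065, 0.998, -0.002], [0.014, -0.003, -1.0]]
force: [-11.0, -0.6, 34.4]
width: 0.297
```

Request:
jog_arm --pt "0 0 -15 0 20" --pt "0 0 -20 0 20" --pt "0 0 -25 0 20" --pt "0 0 0 0 20" --pt "0 0 0 0 20"

```text
clock: 37.08
tcp_pos: [622.6, -74.9, 205.3]
ee_rot: [[-0.998, 0.065, -0.015], [0.065, 0.998, -0.0], [0.015, -0.001, -1.0]]
force: [0.1, 0.8, -3.9]
width: 0.299
```

```bash
python3 - <<'E'
from h import *
st()
s=plan(433,-217.5,195,176.2,20,step=30)
E
```

```text
t 37.08 tcp [622.6 -74.9 205.3] yaw 176.25 F [ 0.1  0.8 -3.9] w 25.5
[[22.5, -19.3, 1.6, np.float64(0.0), 20], [22.5, -19.3, 1.6, np.float64(0.0), 20], [22.5, -19.3, 1.6, np.float64(0.0), 20], [22.5, -19.3, 1.6, np.float64(0.0), 20], [22.4, -19.3, 1.6, np.float64(0.0), 20], [22.4, -19.3, 1.6, np.float64(0.0), 20], [22.4, -19.3, 1.6, np.float64(0.0), 20], [22.4, -19.3, 1.6, np.float64(0.0), 20]]
```

Request:
jog_arm --pt "22.5 -19.3 1 0 20" --pt "22.5 -19.3 1 0 20" --pt "22.5 -19.3 1 0 20" --pt "22.5 -19.3 1 0 20" --pt "22.4 -19.3 1 0 20" --pt "22.4 -19.3 1 0 20" --pt "22.4 -19.3 1 0 20" --pt "22.4 -19.3 1 0 20"

```text
clock: 37.75
tcp_pos: [429.6, -217.9, 198.0]
ee_rot: [[-0.998, 0.066, -0.02], [0.066, 0.998, 0.002], [0.02, 0.001, -1.0]]
force: [0.0, 0.1, -4.9]
width: 0.299
```

Request:
jog_arm --pt "0 0 0 0 20" --pt "0 0 0 0 20" --pt "0 0 0 0 20"

```text
clock: 38.0
tcp_pos: [431.6, -217.5, 199.0]
ee_rot: [[-0.998, 0.067, -0.018], [0.067, 0.998, 0.001], [0.018, 0.0, -1.0]]
force: [0.1, 0.1, -3.4]
width: 0.296
```

```bash
python3 - <<'E'
from h import *
o,p=snap("w19.png")
s=plan(433,-217.5,75,176.2,20,step=18)
E
```

```text
t 38.0 tcp [ 431.6 -217.5  199. ] yaw 176.17 F [ 0.1  0.1 -3.4] w 25.3
[[-0.4, -0.1, 17.7, np.float64(0.0), 20], [-0.4, -0.1, 17.7, np.float64(0.0), 20], [-0.4, -0.1, 17.7, np.float64(0.0), 20], [-0.4, -0.1, 17.7, np.float64(0.0), 20], [-0.4, -0.1, 17.7, np.float64(0.0), 20], [-0.4, -0.1, 17.7, np.float64(0.0), 20], [-0.4, -0.1, 17.7, np.float64(0.0), 20]]
```

View pics/w19.png

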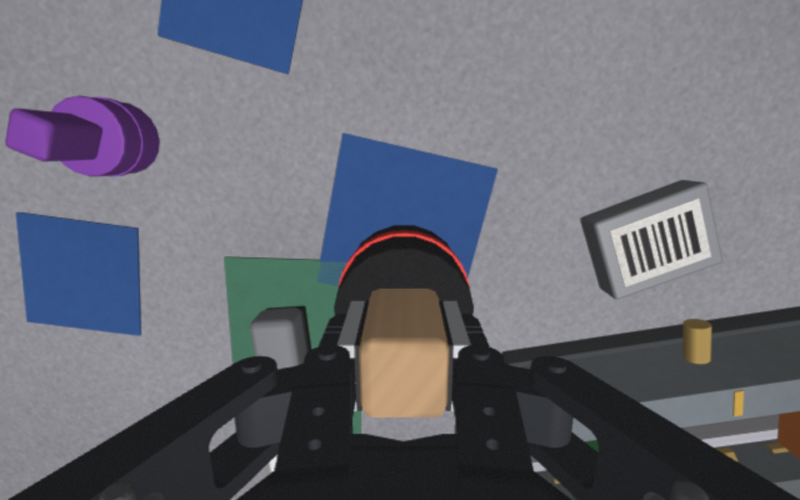

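Request:
jog_arm --pt "-0.3 0 20 0 20" --pt "-0.3 0 22 0 20" --pt "-0.3 0 22 0 20" --pt "-0.3 0 22 0 20" --pt "-0.3 0 22 0 20" --pt "-0.3 0 20 0 20" --pt "0 0 0 0 20" --pt "0 0 0 0 20"

```text
clock: 38.72
tcp_pos: [431.9, -216.0, 71.1]
ee_rot: [[-0.998, 0.064, -0.019], [0.064, 0.998, 0.003], [0.019, 0.002, -1.0]]
force: [1.6, 0.2, -3.4]
width: 0.298
```

Request:
jog_arm --pt "0 0 5 0 20" --pt "0 0 5 0 20" --pt "0 0 2 0 20" --pt "0 0 0 0 20" --pt "0 0 0 0 20"

```text
clock: 39.13
tcp_pos: [431.7, -218.2, 60.3]
ee_rot: [[-0.998, 0.067, -0.017], [0.067, 0.998, -0.0], [0.017, -0.001, -1.0]]
force: [0.5, 0.5, -3.8]
width: 0.293
```

Request:
jog_arm --pt "0 0 3 0 20" --pt "0 0 0 0 20" --pt "0 0 0 0 20"

```text
clock: 39.38
tcp_pos: [431.4, -218.0, 57.0]
ee_rot: [[-0.998, 0.067, -0.017], [0.067, 0.998, 0.0], [0.017, -0.001, -1.0]]
force: [0.2, 0.1, -3.2]
width: 0.294
```

Request:
jog_arm --pt "0 0 2 0 20" --pt "0 0 0 0 20" --pt "0 0 0 0 20"

```text
clock: 39.63
tcp_pos: [431.3, -217.9, 54.8]
ee_rot: [[-0.998, 0.066, -0.018], [0.066, 0.998, 0.0], [0.018, -0.001, -1.0]]
force: [0.0, 0.4, -3.3]
width: 0.298
```

Request:
jog_arm --pt "0 0 1.5 0 20" --pt "0 0 0 0 20" --pt "0 0 0 0 20"

```text
clock: 39.88
tcp_pos: [431.4, -217.9, 53.4]
ee_rot: [[-0.998, 0.066, -0.017], [0.066, 0.998, 0.0], [0.017, -0.001, -1.0]]
force: [-0.3, -0.1, -4.2]
width: 0.293
```

Request:
jog_arm --pt "0 0 1 0 20" --pt "0 0 0 0 20" --pt "0 0 0 0 20"

```text
clock: 40.13
tcp_pos: [431.4, -217.9, 53.2]
ee_rot: [[-0.998, 0.066, -0.018], [0.066, 0.998, -0.001], [0.018, -0.002, -1.0]]
force: [-3.5, 0.7, 6.1]
width: 0.299
```

Request:
jog_arm --pt "0 0 1 0 20" --pt "0 0 0 0 20" --pt "0 0 0 0 20"

```text
clock: 40.38
tcp_pos: [431.4, -217.9, 53.2]
ee_rot: [[-0.998, 0.066, -0.018], [0.066, 0.998, -0.002], [0.018, -0.003, -1.0]]
force: [-7.5, 2.5, 18.5]
width: 0.297
```

On the mat. Back off the press, release, rise.

Request:
jog_arm --pt "0 0 -1.5 0 20" --pt "0 0 0 0 30" --pt "0 0 0 0 45" --pt "0 0 0 0 60" --pt "0 0 0 0 60" --pt "0 0 0 0 60"

```text
clock: 40.88
tcp_pos: [431.5, -217.9, 52.8]
ee_rot: [[-0.998, 0.066, -0.017], [0.066, 0.998, 0.0], [0.017, -0.001, -1.0]]
force: [-0.2, -0.6, 0.2]
width: 0.702
```

Request:
jog_arm --pt "0 0 -15 0 60" --pt "0 0 -30 0 60" --pt "0 0 -35 0 60" --pt "0 0 -35 0 75" --pt "0 0 -35 0 85" --pt "0 0 -30 0 85" --pt "0 0 0 0 85" --pt "0 0 0 0 85"

```text
clock: 41.55
tcp_pos: [435.6, -218.7, 234.5]
ee_rot: [[-0.998, 0.067, -0.015], [0.067, 0.998, -0.003], [0.014, -0.004, -1.0]]
force: [-1.0, -0.6, -0.5]
width: 0.998
```

```bash
python3 - <<'E'
from h import *
o,p=snap("w20.png")
q=ctrl.get_image("top"); crop(q,"t20.png",220,90,480,310,3)
E
```

```text
t 41.55 tcp [ 435.6 -218.7  234.5] yaw 176.16 F [-1.  -0.6 -0.5] w 85.2
```

View pics/w20.png

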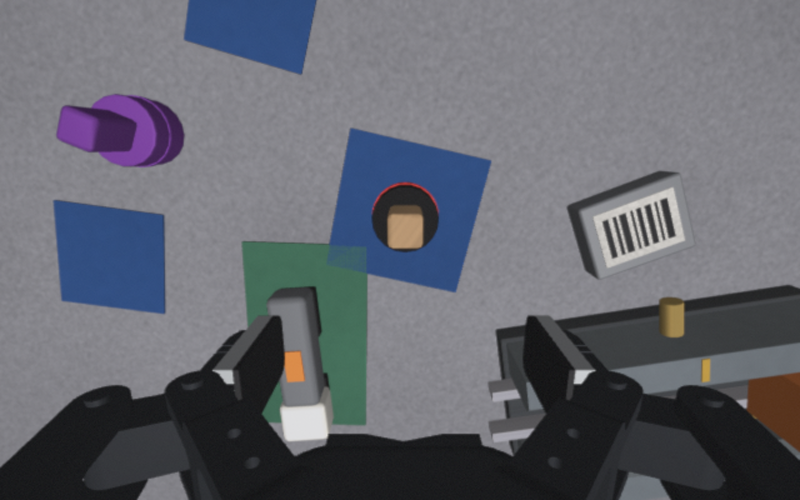

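View pics/t20.png

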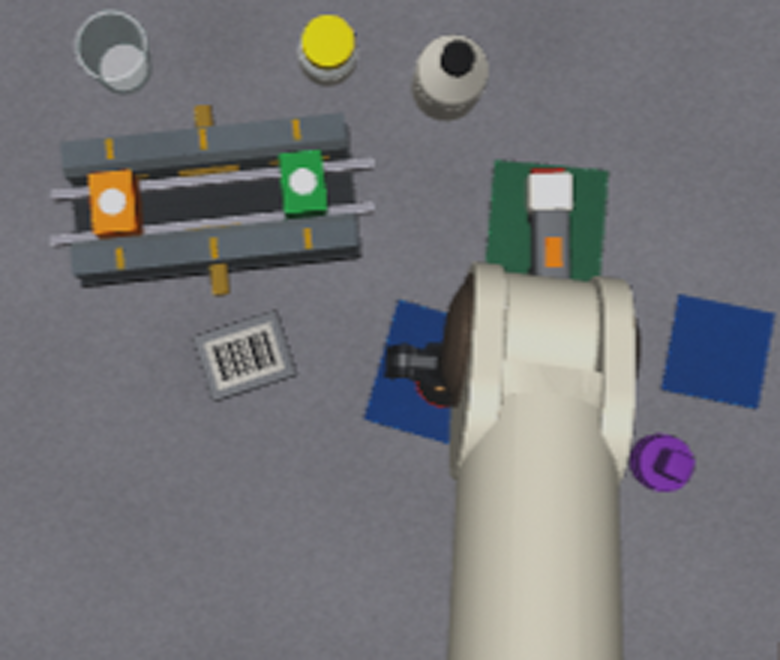

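```bash
python3 - <<'E'
from h import *
s=plan(600,-320,240,180,85,step=30)
E
```

```text
[[-24.6, -13.0, -1.6, np.float64(-0.5), 85], [-24.5, -13.2, -1.6, np.float64(-0.5), 85], [-24.4, -13.4, -1.6, np.float64(-0.5), 85], [-24.3, -13.7, -1.6, np.float64(-0.5), 85], [-24.1, -13.9, -1.6, np.float64(-0.5), 85], [-24.0, -14.1, -1.6, np.float64(-0.5), 85], [-23.9, -14.3, -1.6, np.float64(-0.5), 85]]
```

Request:
jog_arm --pt "-24.6 -13 -1.6 -0.5 85" --pt "-24.5 -13.2 -1.6 -0.5 85" --pt "-24.4 -13.4 -1.6 -0.5 85" --pt "-24.3 -13.7 -1.6 -0.5 85" --pt "-24 -14 -1.6 -0.5 85" --pt "-24 -14 -1.6 -0.5 85" --pt "-24 -14.3 -1.6 -0.5 85"

```text
clock: 42.23
tcp_pos: [600.6, -320.5, 238.0]
ee_rot: [[-1.0, 0.005, -0.022], [0.004, 1.0, 0.002], [0.022, 0.002, -1.0]]
force: [1.1, 0.2, 0.8]
width: 0.997
```

Request:
jog_arm --pt "0 0 0 0 85" --pt "0 0 0 0 85" --pt "0 0 0 0 85"

```text
clock: 42.48
tcp_pos: [599.6, -319.0, 238.9]
ee_rot: [[-1.0, 0.004, -0.021], [0.004, 1.0, 0.003], [0.021, 0.002, -1.0]]
force: [-0.7, -0.1, 0.6]
width: 0.993
```

```bash
python3 - <<'E'
from h import *
o,p=snap("w21.png"); print(o["q"])
E
```

```text
t 42.48 tcp [ 599.6 -319.   238.9] yaw 179.77 F [-0.7 -0.1  0.6] w 84.8
[ 56.52401922  38.52792743 -49.14181509  81.984355    29.4893792
  74.06891193  94.70495505]
```

View pics/w21.png

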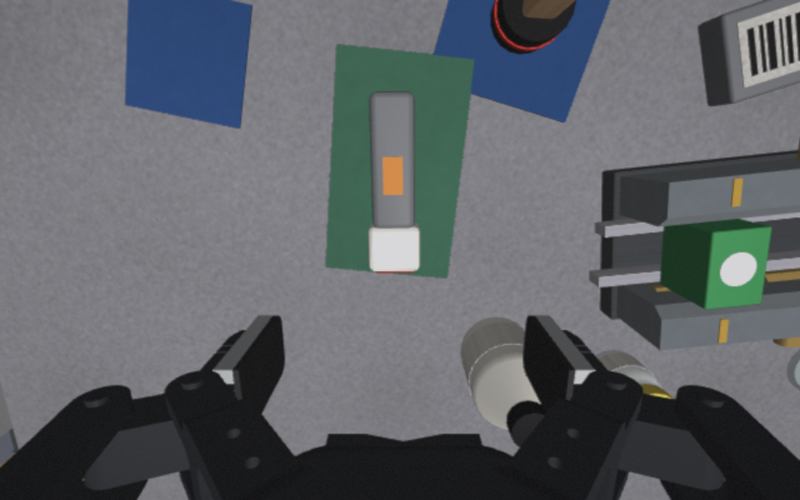

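```bash
python3 - <<'E'
from h import *
o,p=load("w21.png"); rt=wristRT(p,o)
f=lambda a,b,z: bp(p,(a/1.25,b/1.25),z,rt)
t=f(391.5,93,50); j=f(394,227.5,50); n=f(394.5,271,50)
print("tail",t,"junc",j,"nose",n, np.linalg.norm(j-t),np.linalg.norm(n-t))
d=(j-t); a=np.degrees(np.arctan2(d[1],d[0])); d2=n-t; print(a,np.degrees(np.arctan2(d2[1],d2[0])))
u=d2/np.linalg.norm(d2); print("grip pt",t+65*u, "from nose",n-85*u, "width",np.linalg.norm(f(371,150,50)-f(413.5,150,50)))
C=[f(*c,4) for c in [(337,44),(473,60),(448,277),(326,267)]]; print("mat",np.mean(C,0),np.linalg.norm(C[0]-C[1]),np.linalg.norm(C[1]-C[2]), np.degrees(np.arctan2(*(C[3]-C[0])[1::-1])))
print("label",f(780,50,31))
E
```

```text
tail [ 494.25631676 -327.39163948   50.        ] junc [ 599.6936922 -326.4320951   50.       ] nose [ 637.70189607 -326.35126224   50.        ] 105.44174156266742 143.44935206890804
0.5214121233069805 0.41554560549515945
grip pt [ 559.25460724 -326.92022208   50.        ] from nose [ 552.7041316  -326.96773115   50.        ] width 33.8723177759366
mat [ 554.34409958 -325.39110275    4.        ] 117.23856126583073 196.78797956465553 -5.61705228050891
label [460.77956995 -18.01266306  31.        ]
```

```bash
python3 - <<'E'
from h import *
s=plan(558,-327,100,180.4,85,step=22); s=plan(558,-327,14.5,180.4,85,step=13,start=s)
E
```

```text
[[5.5, -1.2, 20.1, np.float64(-0.1), 85], [5.5, -1.2, 20.1, np.float64(-0.1), 85], [5.5, -1.2, 20.1, np.float64(-0.1), 85], [5.5, -1.2, 20.1, np.float64(-0.1), 85], [5.5, -1.2, 20.1, np.float64(-0.1), 85], [5.5, -1.2, 20.1, np.float64(-0.1), 85], [5.5, -1.1, 20.1, np.float64(-0.1), 85]]
[[-0.2, -0.0, 12.2, np.float64(0.0), 85], [-0.2, -0.0, 12.2, np.float64(0.0), 85], [-0.2, -0.0, 12.2, np.float64(0.0), 85], [-0.2, -0.0, 12.2, np.float64(0.0), 85], [-0.2, -0.0, 12.2, np.float64(0.0), 85], [-0.2, -0.0, 12.2, np.float64(0.0), 85], [-0.2, -0.0, 12.2, np.float64(0.0), 85]]
```

Request:
jog_arm --pt "5.5 -1.2 20 -0.1 85" --pt "5.5 -1.2 20 -0.1 85" --pt "5.5 -1.2 20 -0.1 85" --pt "5.5 -1.2 20 -0.1 85" --pt "5.5 -1.2 20 -0.1 85" --pt "5.5 -1.2 20 -0.1 85" --pt "5.5 -1.1 20 0 85" --pt "0 0 0 0 85"

```text
clock: 43.2
tcp_pos: [554.4, -328.0, 97.7]
ee_rot: [[-1.0, -0.005, -0.025], [-0.005, 1.0, 0.003], [0.025, 0.003, -1.0]]
force: [-1.4, -1.1, -0.6]
width: 0.997
```

Request:
jog_arm --pt "0 0 0 0 85" --pt "0 0 0 0 85"

```text
clock: 43.37
tcp_pos: [560.3, -328.4, 103.3]
ee_rot: [[-1.0, -0.006, -0.016], [-0.005, 1.0, -0.0], [0.016, -0.0, -1.0]]
force: [0.5, 0.6, 0.3]
width: 0.998
```

```bash
python3 - <<'E'
from h import *
o,p=snap("w22.png")
s=plan(558,-327,14.5,180.4,85,step=13)
E
```

```text
t 43.37 tcp [ 560.3 -328.4  103.3] yaw -179.68 F [0.5 0.6 0.3] w 85.3
[[0.2, 0.2, 12.8, np.float64(-0.0), 85], [0.2, 0.2, 12.8, np.float64(-0.0), 85], [0.2, 0.2, 12.8, np.float64(-0.0), 85], [0.2, 0.2, 12.8, np.float64(-0.0), 85], [0.2, 0.2, 12.8, np.float64(-0.0), 85], [0.2, 0.2, 12.8, np.float64(-0.0), 85], [0.2, 0.2, 12.8, np.float64(-0.0), 85]]
```

View pics/w22.png

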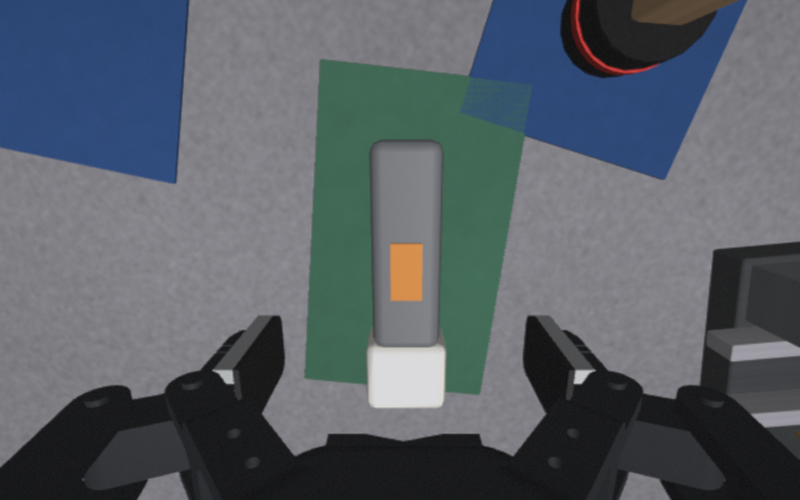

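Request:
jog_arm --pt "0 0.2 12.8 0 85" --pt "0 0.2 12.8 0 85" --pt "0 0.2 12.8 0 85" --pt "0 0.2 12.8 0 85" --pt "0 0.2 12.8 0 85" --pt "0 0.2 12.8 0 85" --pt "0 0.2 12 0 85" --pt "0 0 0 0 85"

```text
clock: 44.08
tcp_pos: [555.9, -326.1, 9.5]
ee_rot: [[-1.0, -0.005, -0.022], [-0.005, 1.0, 0.003], [0.022, 0.003, -1.0]]
force: [-0.4, -0.8, -0.3]
width: 0.993
```

Request:
jog_arm --pt "0 0 0 0 30" --pt "0 0 0 0 30" --pt "0 0 0 0 30" --pt "0 0 0 0 30" --pt "0 0 0 0 30" --pt "0 0 0 0 30" --pt "0 0 0 0 30" --pt "0 0 0 0 30"

```text
clock: 44.75
tcp_pos: [558.9, -327.5, 14.2]
ee_rot: [[-1.0, -0.005, -0.016], [-0.005, 1.0, -0.001], [0.016, -0.001, -1.0]]
force: [0.4, -0.1, 5.5]
width: 0.416
```

Request:
jog_arm --pt "0 0 -10 0 30" --pt "0 0 -20 0 30" --pt "0 0 -30 0 30" --pt "0 0 -35 0 30" --pt "0 0 -35 0 30" --pt "0 0 -35 0 30" --pt "0 0 0 0 30" --pt "0 0 0 0 30"

```text
clock: 45.42
tcp_pos: [562.2, -327.6, 181.0]
ee_rot: [[-1.0, -0.005, -0.014], [-0.005, 1.0, -0.002], [0.014, -0.002, -1.0]]
force: [0.5, 0.3, -2.8]
width: 0.41
```

```bash
python3 - <<'E'
from h import *
o,p=snap("w23.png"); print(o["q"])
E
```

```text
t 45.42 tcp [ 562.2 -327.6  181. ] yaw -179.7 F [ 0.5  0.3 -2.8] w 35.0
[ 60.24334451  38.65357692 -48.57240593  90.20665956  31.220211
  66.18406341  94.906363  ]
```

View pics/w23.png

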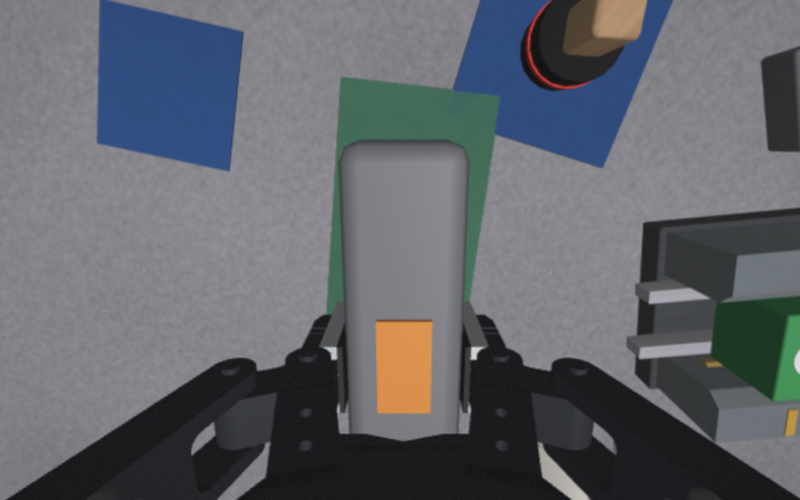

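```bash
python3 - <<'E'
from h import *
o,p=load("w23.png"); rt=wristRT(p,o)
t=bp(p,(403/1.25,141/1.25),217,rt); print(t, o["tcp_pos"]-t)
# label estimates
for n,uv in [("w2.png",(424,310)),("w13.png",(638,242)),("w20.png",(639,228)),("w18.png",(212,37)),("w3.png",(727,199))]:
    o,p=load(n); print(n,np.round(bp(p,(uv[0]/1.25,uv[1]/1.25),31,wristRT(p,o)),1))
# plan: n=-y
L=np.array([453,-13]); 
s=plan(480,-200,235,180,30,step=30)
E
```

```text
[ 495.65531439 -328.15848099  217.        ] [ 66.57174241   0.51042434 -36.04591854]
w2.png [457.3 -15.4  31. ]
w13.png [453.1 -12.   31. ]
w20.png [453.8 -15.   31. ]
w18.png [457.1 -11.8  31. ]
w3.png [455.5 -19.2  31. ]
[[13.5, 21.3, -9.2, np.float64(0.0), 30], [13.5, 21.3, -9.2, np.float64(0.0), 30], [13.5, 21.3, -9.2, np.float64(0.0), 30], [13.5, 21.3, -9.2, np.float64(0.0), 30], [13.6, 21.3, -9.2, np.float64(0.0), 30], [13.6, 21.2, -9.2, np.float64(0.0), 30]]
```

```bash
python3 - <<'E'
from h import *
s=plan(455,137,150,90.2,30,step=24)
E
```

```text
[[5.1, 23.2, 1.5, np.float64(4.5), 30], [6.9, 22.8, 1.5, np.float64(4.5), 30], [8.7, 22.2, 1.5, np.float64(4.5), 30], [10.4, 21.4, 1.5, np.float64(4.5), 30], [12.1, 20.5, 1.5, np.float64(4.5), 30], [13.7, 19.5, 1.5, np.float64(4.5), 30], [15.1, 18.4, 1.5, np.float64(4.5), 30], [16.5, 17.1, 1.5, np.float64(4.5), 30]]
[[17.8, 15.8, 1.5, np.float64(4.5), 30], [19.0, 14.3, 1.5, np.float64(4.5), 30], [20.1, 12.8, 1.5, np.float64(4.5), 30], [21.0, 11.2, 1.5, np.float64(4.5), 30], [21.8, 9.5, 1.5, np.float64(4.5), 30], [22.5, 7.7, 1.5, np.float64(4.5), 30], [23.1, 6.0, 1.5, np.float64(4.5), 30], [23.5, 4.1, 1.5, np.float64(4.5), 30]]
[[23.7, 2.3, 1.5, np.float64(4.5), 30], [23.8, 0.4, 1.5, np.float64(4.5), 30], [23.8, -1.5, 1.5, np.float64(4.5), 30], [23.6, -3.3, 1.5, np.float64(4.5), 30]]
```

Request:
jog_arm --pt "5 23.2 0 4.5 30" --pt "6.9 22.8 0 4.5 30" --pt "8.7 22.2 0 4.5 30" --pt "10.4 21.4 0 4.5 30" --pt "12 20.5 0 4.5 30" --pt "13.7 19.5 0 4.5 30" --pt "15 18.4 0 4.5 30" --pt "16.5 17 0 4.5 30"

```text
clock: 46.13
tcp_pos: [517.0, -140.5, 176.9]
ee_rot: [[-0.809, 0.587, -0.021], [0.587, 0.81, 0.002], [0.018, -0.011, -1.0]]
force: [0.2, 0.3, -1.7]
width: 0.416
```

Request:
jog_arm --pt "17.8 15.8 0 4.5 30" --pt "19 14.3 0 4.5 30" --pt "20 12.8 0 4.5 30" --pt "21 11.2 0 4.5 30" --pt "21.8 9.5 0 4.5 30" --pt "22.5 7.7 0 4.5 30" --pt "23 6 0 4.5 30" --pt "23.5 4 0 4.5 30"

```text
clock: 46.8
tcp_pos: [474.9, 44.4, 177.9]
ee_rot: [[-0.31, 0.951, -0.021], [0.951, 0.31, 0.0], [0.007, -0.02, -1.0]]
force: [-0.1, -0.4, -1.5]
width: 0.416
```

Request:
jog_arm --pt "23.7 2.3 1.5 4.5 30" --pt "23.8 0.4 1.5 4.5 30" --pt "23.8 -1.5 1.5 4.5 30" --pt "23.6 -3.3 1.5 4.5 30" --pt "0 0 0 0 30" --pt "0 0 0 0 30" --pt "0 0 0 0 30"

```text
clock: 47.38
tcp_pos: [454.8, 135.9, 172.9]
ee_rot: [[-0.006, 1.0, -0.02], [1.0, 0.006, -0.001], [-0.001, -0.02, -1.0]]
force: [0.7, 0.3, -1.7]
width: 0.416
```

```bash
python3 - <<'E'
from h import *
o,p=snap("w24.png"); print(o["q"],o["ee_rot"][:,2])
q=ctrl.get_image("scene"); crop(q,"s24.png",220,100,480,300,3)
plan(455,137,100,90.2,30,step=15)
E
```

```text
t 47.38 tcp [454.8 135.9 172.9] yaw 90.35 F [ 0.7  0.3 -1.7] w 35.5
[ 15.81456553  18.43547058 -41.27224949 115.28010889  14.66616675
  52.66291141 -32.85894065] [-2.00257881e-02 -7.83408324e-04 -9.99799157e-01]
[[0.3, 0.2, 14.6, np.float64(0.0), 30], [0.3, 0.2, 14.6, np.float64(0.0), 30], [0.3, 0.2, 14.6, np.float64(0.0), 30], [0.3, 0.2, 14.6, np.float64(0.0), 30], [0.3, 0.2, 14.6, np.float64(0.0), 30]]
```

View pics/w24.png

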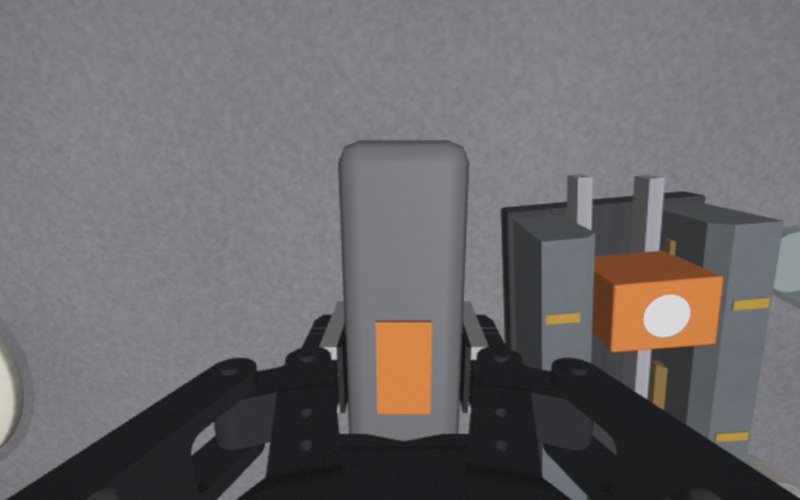

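View pics/s24.png

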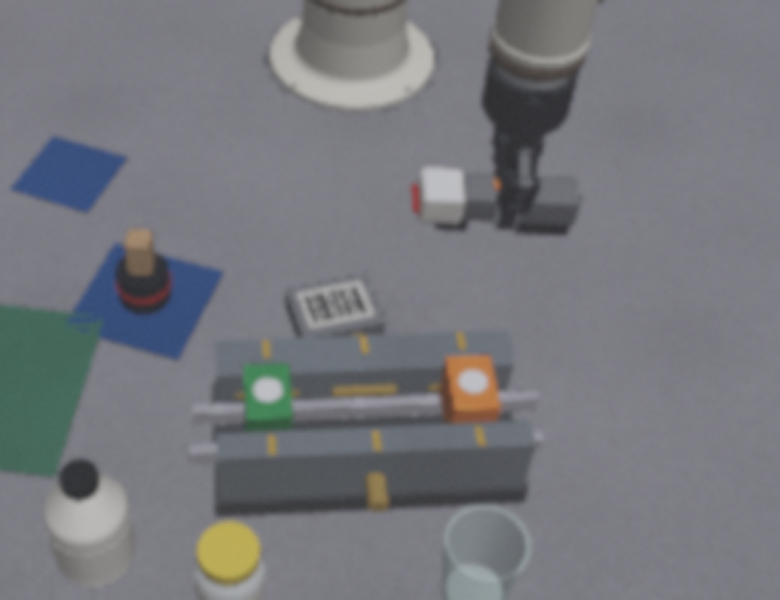

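```bash
cat >> h.py <<'E'
def beam():
    Rg=np.array([[-1,-.005,-.016],[-.005,1,-.001],[.016,-.001,-1.]]); tg=np.array([558.9,-327.5,14.2])
    a=np.radians(.45); Rs=np.array([[np.cos(a),-np.sin(a),0],[np.sin(a),np.cos(a),0],[0,0,1]])
    G=np.array([557.4,-327.2,33.]); W=G+Rs@np.array([82,0,-11.]); b=Rs@np.array([1,0,-1])/2**.5
    o=ctrl.get_obs(); R=o["ee_rot"]; w=R@(Rg.T@(W-tg))+o["tcp_pos"]; d=R@(Rg.T@b)
    k=(31-w[2])/d[2]; print("window",np.round(w,1),"dir",np.round(d,3),"dist",round(k,1),"hit",np.round(w+k*d,1))
E
python3 - <<'E'
from h import *
beam()
E
```

```text
window [456.5  54.9 182.4] dir [-0.008 -0.719 -0.695] dist 217.7 hit [ 454.8 -101.5   31. ]
```

Request:
jog_arm --pt "0.6 0.2 16 0 30" --pt "0.6 0.2 16 0 30" --pt "0.6 0.2 16 0 30" --pt "0.6 0.2 16 0 30" --pt "0.6 0.2 15 0 30" --pt "0 0 0 0 30" --pt "0 0 0 0 30" --pt "0 0 0 0 30"

```text
clock: 48.15
tcp_pos: [456.0, 139.4, 95.5]
ee_rot: [[-0.004, 1.0, -0.017], [1.0, 0.004, 0.0], [0.0, -0.017, -1.0]]
force: [0.6, 0.3, -2.1]
width: 0.414
```

```bash
python3 - <<'E'
from h import *
st();beam()
q=ctrl.get_image("scene"); crop(q,"s25.png",280,120,440,240,5)
q=ctrl.get_image("top"); crop(q,"t25.png",220,140,380,260,5)
m=ctrl.masks_of(q,"tag_label"); print([(x["score"],x["centre"],bp(q,x["centre"],31)) for x in m[:2]])
E
```

```text
t 48.15 tcp [456.  139.4  95.5] yaw 90.24 F [ 0.6  0.3 -2.1] w 35.4
window [457.   59.1 104.6] dir [-0.006 -0.718 -0.696] dist 105.7 hit [456.4 -16.8  31. ]
[(0.72, [299.1, 208.5], array([451.75450126,  -8.2401468 ,  31.        ])), (0.16, [291.3, 155.7], array([614.19034931,  15.79368619,  31.        ]))]
```

View pics/s25.png

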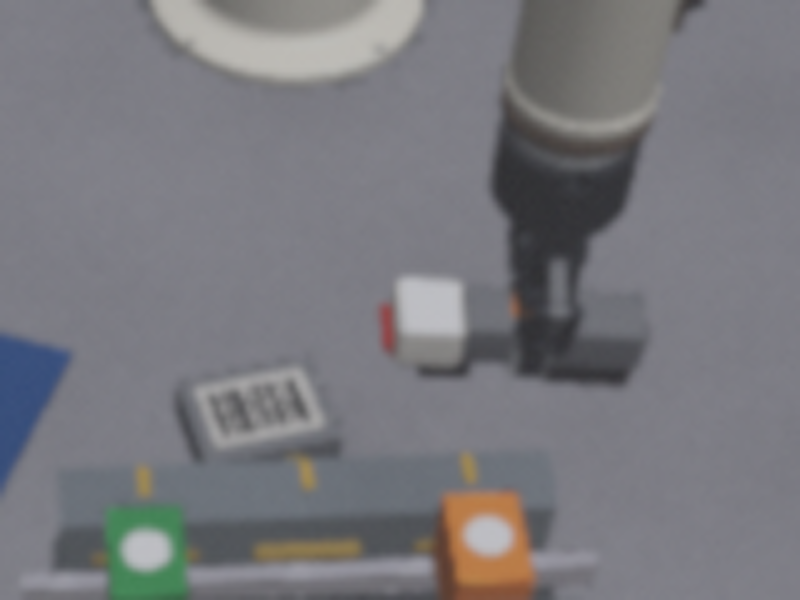

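View pics/t25.png

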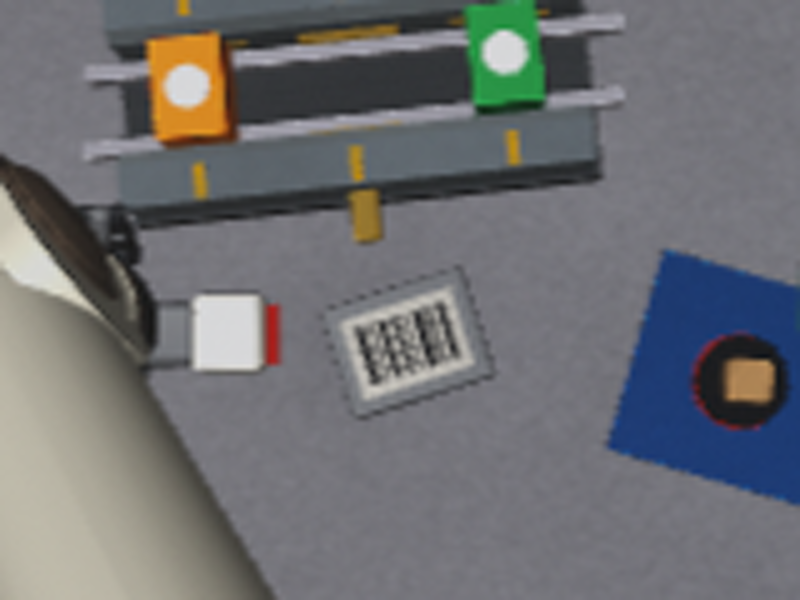

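```bash
python3 - <<'E'
from h import *
p=ctrl.get_image("top")
print("label",bp(p,(301.4,208.8),31)); print("nose mid",bp(p,(267.2,206.6),130), "nose front", bp(p,(220+264/5,140+333/5),128))
E
```

```text
label [450.8127054  -15.25571488  31.        ]
nose mid [454.67836359  75.51853897 130.        ] nose front [454.68148308  59.96461171 128.        ]
```

Request:
jog_arm --pt "0 -2.5 0.5 0 30" --pt "0 0 0 0 30" --pt "0 0 0 0 30" --pt "0 0 0 0 30" --pt "0 0 0 0 30" --pt "0 0 0 0 30" --pt "0 0 0 0 30" --pt "0 0 0 0 30"

```text
clock: 49.02
tcp_pos: [452.9, 139.9, 94.5]
ee_rot: [[-0.005, 1.0, -0.018], [1.0, 0.005, 0.0], [0.0, -0.018, -1.0]]
force: [-1.2, -0.4, -2.1]
width: 0.41
```

Request:
jog_arm --pt "0 0 0 0 30" --pt "0 0 0 0 30" --pt "0 0 0 0 30" --pt "0 0 0 0 30" --pt "0 0 0 0 30" --pt "0 0 0 0 30" --pt "0 0 0 0 30" --pt "0 0 0 0 30"

```text
clock: 49.68
tcp_pos: [452.9, 139.8, 94.6]
ee_rot: [[-0.005, 1.0, -0.017], [1.0, 0.005, 0.0], [0.0, -0.017, -1.0]]
force: [0.1, -1.5, -1.0]
width: 0.415
```

Request:
jog_arm --pt "0 0 0 0 30" --pt "0 0 0 0 30" --pt "0 0 0 0 30" --pt "0 0 0 0 30" --pt "0 0 0 0 30" --pt "0 0 0 0 30" --pt "0 0 0 0 30" --pt "0 0 0 0 30"

```text
clock: 50.35
tcp_pos: [452.9, 139.8, 94.5]
ee_rot: [[-0.005, 1.0, -0.017], [1.0, 0.005, 0.0], [0.0, -0.017, -1.0]]
force: [-0.6, 0.2, -1.7]
width: 0.412
```

Request:
jog_arm --pt "0 0 0 0 30" --pt "0 0 0 0 30" --pt "0 0 0 0 30" --pt "0 0 0 0 30" --pt "0 0 0 0 30" --pt "0 0 0 0 30" --pt "0 0 0 0 30" --pt "0 0 0 0 30"

```text
clock: 51.02
tcp_pos: [452.9, 139.9, 94.6]
ee_rot: [[-0.005, 1.0, -0.017], [1.0, 0.005, 0.0], [0.0, -0.017, -1.0]]
force: [0.1, -0.1, -2.2]
width: 0.417
```

```bash
python3 - <<'E'
from h import *
st();beam()
E
```

```text
t 51.02 tcp [452.9 139.9  94.6] yaw 90.29 F [ 0.1 -0.1 -2.2] w 35.6
window [454.   59.5 103.6] dir [-0.006 -0.718 -0.696] dist 104.3 hit [453.4 -15.4  31. ]
```

Request:
jog_arm --pt "0 0 -15 0 30" --pt "0 0 -25 0 30" --pt "0 0 -30 0 30" --pt "0 0 -20 0 30" --pt "0 0 0 0 30"

```text
clock: 51.43
tcp_pos: [457.3, 141.1, 188.5]
ee_rot: [[-0.005, 1.0, -0.01], [1.0, 0.005, 0.001], [0.002, -0.01, -1.0]]
force: [0.4, 0.4, -1.8]
width: 0.412
```

```bash
python3 - <<'E'
from h import *
st(); s=plan(552,-326.5,185,180.3,30,step=24)
E
```

```text
t 51.43 tcp [457.3 141.1 188.5] yaw 90.31 F [ 0.4  0.4 -1.8] w 35.2
[[-23.4, 4.6, 0.1, np.float64(-4.5), 30], [-23.7, 2.8, 0.1, np.float64(-4.5), 30], [-23.8, 0.9, 0.1, np.float64(-4.5), 30], [-23.8, -1.0, 0.1, np.float64(-4.5), 30], [-23.7, -2.8, 0.1, np.float64(-4.5), 30], [-23.4, -4.7, 0.1, np.float64(-4.5), 30], [-22.9, -6.5, 0.1, np.float64(-4.5), 30], [-22.4, -8.3, 0.1, np.float64(-4.5), 30]]
[[-21.6, -10.0, 0.1, np.float64(-4.5), 30], [-20.8, -11.7, 0.1, np.float64(-4.5), 30], [-19.8, -13.3, 0.1, np.float64(-4.5), 30], [-18.7, -14.8, 0.1, np.float64(-4.5), 30], [-17.5, -16.2, 0.1, np.float64(-4.5), 30], [-16.2, -17.5, 0.1, np.float64(-4.5), 30], [-14.7, -18.8, 0.1, np.float64(-4.5), 30], [-13.2, -19.9, 0.1, np.float64(-4.5), 30]]
[[-11.6, -20.8, 0.1, np.float64(-4.5), 30], [-10.0, -21.7, 0.1, np.float64(-4.5), 30], [-8.2, -22.4, 0.1, np.float64(-4.5), 30], [-6.4, -23.0, 0.1, np.float64(-4.5), 30]]
```

Request:
jog_arm --pt "-23.4 4.6 0 -4.5 30" --pt "-23.7 2.8 0 -4.5 30" --pt "-23.8 0.9 0 -4.5 30" --pt "-23.8 -1 0 -4.5 30" --pt "-23.7 -2.8 0 -4.5 30" --pt "-23.4 -4.7 0 -4.5 30" --pt "-23 -6.5 0 -4.5 30" --pt "-22.4 -8.3 0 -4.5 30"

```text
clock: 52.1
tcp_pos: [491.9, -48.4, 182.8]
ee_rot: [[-0.595, 0.804, -0.019], [0.804, 0.595, 0.0], [0.011, -0.015, -1.0]]
force: [0.1, 0.5, -2.0]
width: 0.413
```

Request:
jog_arm --pt "-21.6 -10 0 -4.5 30" --pt "-20.8 -11.7 0 -4.5 30" --pt "-19.8 -13.3 0 -4.5 30" --pt "-18.7 -14.8 0 -4.5 30" --pt "-17.5 -16.2 0 -4.5 30" --pt "-16.2 -17.5 0 -4.5 30" --pt "-14.7 -18.8 0 -4.5 30" --pt "-13.2 -20 0 -4.5 30"

```text
clock: 52.77
tcp_pos: [529.6, -235.4, 181.8]
ee_rot: [[-0.954, 0.3, -0.019], [0.301, 0.954, 0.001], [0.018, -0.005, -1.0]]
force: [0.5, 0.2, -1.7]
width: 0.413
```

Request:
jog_arm --pt "-11.6 -20.8 0 -4.5 30" --pt "-10 -21.7 0 -4.5 30" --pt "-8.2 -22.4 0 -4.5 30" --pt "-6.4 -23 0 -4.5 30" --pt "0 0 0 0 30" --pt "0 0 0 0 30" --pt "0 0 0 0 30"

```text
clock: 53.35
tcp_pos: [548.6, -326.9, 181.4]
ee_rot: [[-1.0, -0.005, -0.019], [-0.005, 1.0, 0.002], [0.019, 0.002, -1.0]]
force: [-0.3, 0.2, -1.0]
width: 0.413
```

```bash
python3 - <<'E'
from h import *
o,p=snap("w26.png"); s=plan(552,-326.5,60,180.3,30,step=18)
E
```

```text
t 53.35 tcp [ 548.6 -326.9  181.4] yaw -179.73 F [-0.3  0.2 -1. ] w 35.2
[[-0.8, -0.1, 17.4, np.float64(0.0), 30], [-0.8, -0.1, 17.4, np.float64(0.0), 30], [-0.8, -0.1, 17.4, np.float64(0.0), 30], [-0.8, -0.1, 17.4, np.float64(0.0), 30], [-0.8, -0.1, 17.4, np.float64(0.0), 30], [-0.8, -0.1, 17.4, np.float64(0.0), 30], [-0.8, -0.1, 17.4, np.float64(0.0), 30]]
```

View pics/w26.png

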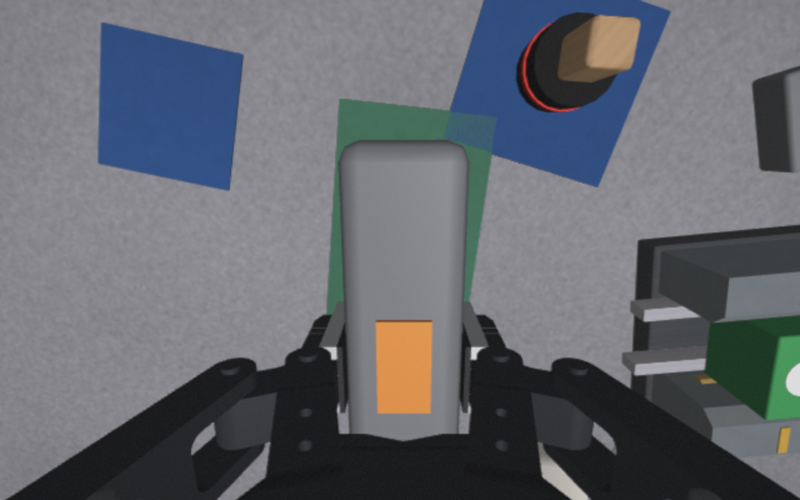

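Request:
jog_arm --pt "-0.8 -0.1 20 0 30" --pt "-0.8 -0.1 20 0 30" --pt "-0.8 -0.1 20 0 30" --pt "-0.8 -0.1 20 0 30" --pt "-0.8 -0.1 20 0 30" --pt "-0.8 0 20 0 30" --pt "0 0 10 0 30" --pt "0 0 0 0 30"

```text
clock: 54.07
tcp_pos: [549.9, -326.3, 50.1]
ee_rot: [[-1.0, -0.007, -0.022], [-0.007, 1.0, 0.003], [0.022, 0.003, -1.0]]
force: [-0.1, 0.2, -1.8]
width: 0.417
```

Request:
jog_arm --pt "0 0 5 0 30" --pt "0 0 5 0 30" --pt "0 0 5 0 30" --pt "0 0 4 0 30" --pt "0 0 0 0 30" --pt "0 0 0 0 30"

```text
clock: 54.57
tcp_pos: [551.3, -328.4, 33.8]
ee_rot: [[-1.0, -0.005, -0.018], [-0.005, 1.0, 0.0], [0.018, 0.0, -1.0]]
force: [0.8, 0.0, -1.2]
width: 0.41
```

```bash
python3 - <<'E'
from h import *
o=st();print(o["ee_rot"][:,2])
E
```

```text
t 54.57 tcp [ 551.3 -328.4   33.8] yaw -179.71 F [ 0.8  0.  -1.2] w 35.0
[-1.75086708e-02  2.03663463e-04 -9.99846691e-01]
```

Request:
jog_arm --pt "0 0.3 5 0 30" --pt "0 0.3 5 0 30" --pt "0 0 4 0 30" --pt "0 0 2 0 30" --pt "0 0 0 0 30" --pt "0 0 0 0 30"

```text
clock: 55.07
tcp_pos: [550.9, -327.6, 17.4]
ee_rot: [[-1.0, -0.005, -0.018], [-0.005, 1.0, 0.001], [0.018, 0.001, -1.0]]
force: [-0.0, 1.1, -1.6]
width: 0.415
```

Request:
jog_arm --pt "0 0 1.5 0 30" --pt "0 0 0 0 30" --pt "0 0 0 0 30"

```text
clock: 55.32
tcp_pos: [551.1, -327.8, 16.3]
ee_rot: [[-1.0, -0.005, -0.017], [-0.005, 1.0, 0.0], [0.017, 0.0, -1.0]]
force: [0.4, -1.4, -1.1]
width: 0.414
```

Request:
jog_arm --pt "0 0 1.5 0 30" --pt "0 0 0 0 30" --pt "0 0 0 0 30"

```text
clock: 55.57
tcp_pos: [550.9, -327.7, 14.7]
ee_rot: [[-1.0, -0.005, -0.018], [-0.005, 1.0, 0.0], [0.018, 0.0, -1.0]]
force: [0.0, -0.3, -2.3]
width: 0.417
```

Request:
jog_arm --pt "0 0 0.8 0 30" --pt "0 0 0 0 30" --pt "0 0 0 0 30"

```text
clock: 55.82
tcp_pos: [551.1, -327.8, 14.2]
ee_rot: [[-1.0, -0.005, -0.017], [-0.005, 1.0, 0.0], [0.017, 0.0, -1.0]]
force: [-0.8, -0.4, 2.0]
width: 0.414
```

Request:
jog_arm --pt "0 0 0 0 40" --pt "0 0 0 0 50" --pt "0 0 0 0 65" --pt "0 0 0 0 75" --pt "0 0 0 0 75" --pt "0 0 0 0 75"

```text
clock: 56.32
tcp_pos: [551.0, -327.7, 13.9]
ee_rot: [[-1.0, -0.005, -0.017], [-0.005, 1.0, 0.0], [0.017, 0.0, -1.0]]
force: [0.5, 0.6, 0.1]
width: 0.873
```

Request:
jog_arm --pt "0 0 -15 0 75" --pt "0 0 -30 0 75" --pt "0 0 -35 0 75" --pt "0 0 -35 0 75" --pt "0 0 -35 0 85" --pt "-10 0 -35 0 85" --pt "-30 0 -20 0 85" --pt "0 0 0 0 85"

```text
clock: 56.98
tcp_pos: [601.7, -326.8, 226.4]
ee_rot: [[-1.0, -0.007, -0.004], [-0.007, 1.0, -0.003], [0.004, -0.003, -1.0]]
force: [-0.2, 1.3, 0.5]
width: 0.994
```

Request:
jog_arm --pt "0 0 0 0 85" --pt "0 0 0 0 85" --pt "0 0 0 0 85"

```text
clock: 57.23
tcp_pos: [593.0, -327.5, 217.0]
ee_rot: [[-1.0, -0.005, -0.02], [-0.005, 1.0, 0.001], [0.02, 0.001, -1.0]]
force: [0.6, -0.5, 0.5]
width: 0.997
```

```bash
python3 - <<'E'
from h import *
o,p=snap("w27.png")
q=ctrl.get_image("top"); crop(q,"t27.png",220,90,480,310,3)
q=ctrl.get_image("scene"); crop(q,"s27.png",180,120,480,320,2.6)
E
```

```text
t 57.23 tcp [ 593.  -327.5  217. ] yaw -179.71 F [ 0.6 -0.5  0.5] w 85.1
```

View pics/w27.png

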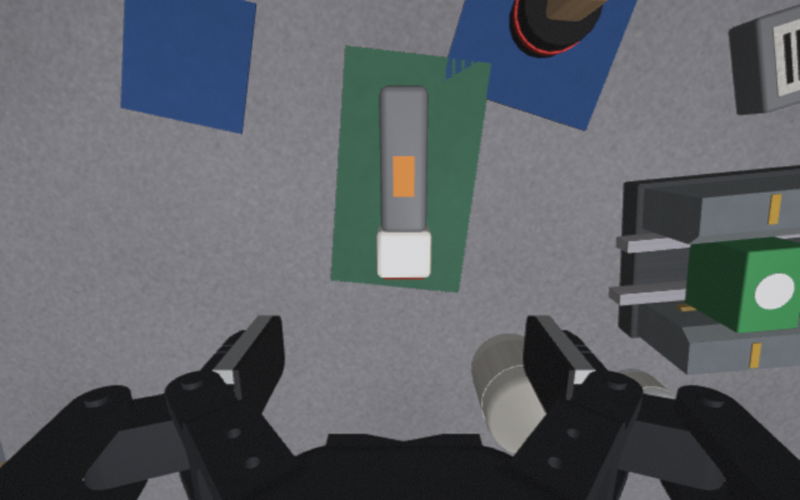

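View pics/t27.png

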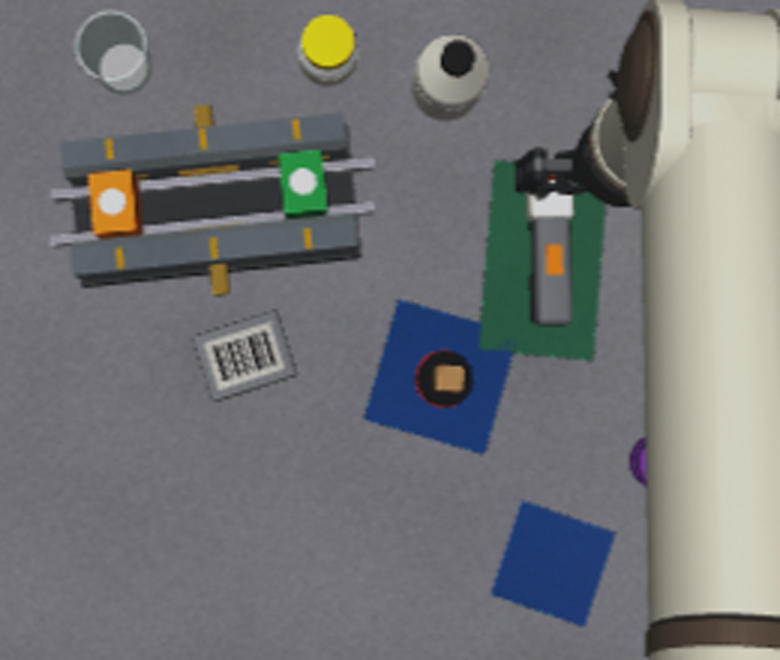

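View pics/s27.png

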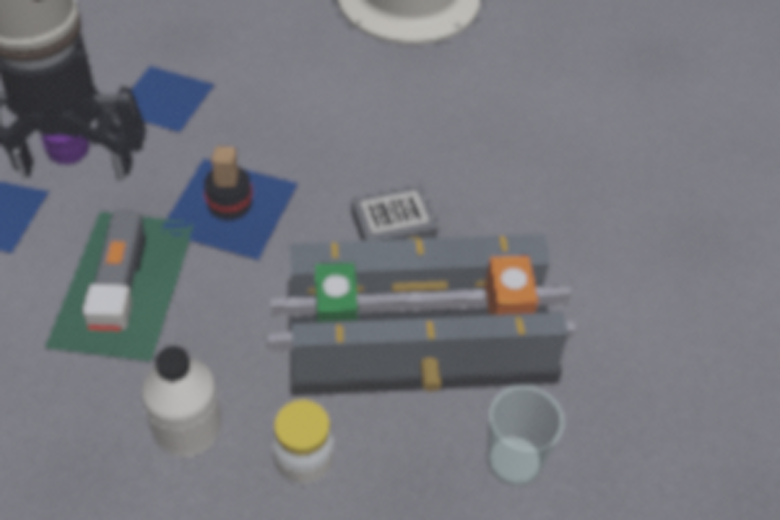

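```bash
python3 - <<'E'
from h import *
plan(625,15,215,185.7,85,step=32)
E
```

```text
[[-3.0, 31.1, 0.2, np.float64(-0.5), 85], [-3.3, 31.1, 0.2, np.float64(-0.5), 85], [-3.6, 31.1, 0.2, np.float64(-0.5), 85], [-3.8, 31.1, 0.2, np.float64(-0.5), 85], [-4.1, 31.0, 0.2, np.float64(-0.5), 85], [-4.4, 31.0, 0.2, np.float64(-0.5), 85], [-4.6, 30.9, 0.2, np.float64(-0.5), 85], [-4.9, 30.9, 0.2, np.float64(-0.5), 85]]
[[-5.2, 30.9, 0.2, np.float64(-0.5), 85], [-5.4, 30.8, 0.2, np.float64(-0.5), 85], [-5.7, 30.8, 0.2, np.float64(-0.5), 85]]
```

Request:
jog_arm --pt "-3 31 0 -0.5 85" --pt "-3.3 31 0 -0.5 85" --pt "-3.6 31 0 -0.5 85" --pt "-3.8 31 0 -0.5 85" --pt "-4 31 0 -0.5 85" --pt "-4.4 31 0 -0.5 85" --pt "-4.6 31 0 -0.5 85" --pt "-5 31 0 -0.5 85"

```text
clock: 58.05
tcp_pos: [616.7, -77.5, 217.3]
ee_rot: [[-0.997, -0.075, -0.019], [-0.075, 0.997, 0.0], [0.018, 0.002, -1.0]]
force: [1.6, -0.2, 0.5]
width: 0.995
```

Request:
jog_arm --pt "-5 31 0 -0.5 85" --pt "-5.4 31 0 -0.5 85" --pt "-5.7 31 0 -0.5 85" --pt "0 0 0 0 85" --pt "0 0 0 0 85" --pt "0 0 0 0 85"

```text
clock: 58.55
tcp_pos: [625.3, 14.8, 217.2]
ee_rot: [[-0.995, -0.101, -0.018], [-0.101, 0.995, -0.001], [0.018, 0.001, -1.0]]
force: [-0.5, -0.7, -0.1]
width: 0.997
```

```bash
python3 - <<'E'
from h import *
o,p=snap("w28.png")
E
```

```text
t 58.55 tcp [625.3  14.8 217.2] yaw -174.2 F [-0.5 -0.7 -0.1] w 85.1
```

View pics/w28.png

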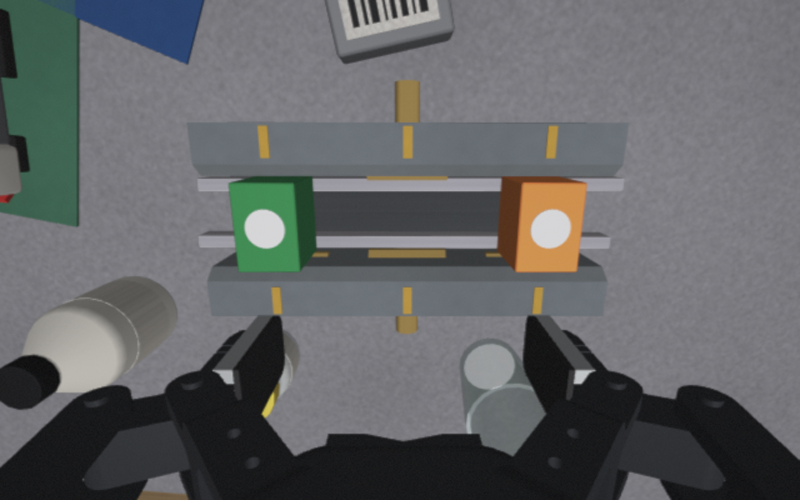

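```bash
python3 - <<'E'
from h import *
o,p=load("w28.png"); rt=wristRT(p,o)
f=lambda a,b,z: bp(p,(a/1.25,b/1.25),z,rt)
for z in (101,112):
    for n,C in [("green",[(230,182),(298,178),(301,271),(237,271)]),("amber",[(517,179),(585,183),(578,271),(517,271)])]:
        X=[f(a,b,z) for a,b in C]; print(z,n,np.round(np.mean(X,0),1),[round(float(np.linalg.norm(X[i]-X[(i+1)%4])),1) for i in range(4)])
print(f(264.5,229,101),f(550.5,229,101))
E
```

```text
101 green [620.2 -75.4 101. ] [43.4, 61.6, 43.0, 59.1]
101 amber [601.7 108.2 101. ] [43.5, 58.6, 41.0, 61.2]
112 green [617.6 -71.9 112. ] [41.5, 59.0, 41.1, 56.6]
112 amber [600. 104. 112.] [41.6, 56.1, 39.3, 58.6]
[621.75322737 -76.75716957 101.        ] [602.76245752 109.26843066 101.        ]
```

```bash
python3 - <<'E'
from rig import ctrl
print(ctrl.sign_off())
E
```

```text
the job is handed in; nothing more can be done
None
```

I completed the whole task and handed it in at about 59 s of the 210 s allowed. No verdict is reported, so what follows rests on my own checks.

- **Blocks:** Only the green and amber blocks were present. I set green in station 0 and amber in station 2, releasing each just above the pads so it rested proud.
- **Tapping:** I drove both blocks home with the mallet only. Repeat taps of 34–51 N moved them no more than about 1 mm, which I put down to the mallet slipping in the grip. A final picture fits tops at 101 mm and centres within about 2 mm of their stations. I did not test by hand whether the parallels still slide.
- **Mallet:** It was knocked aside on its mat partway through, so I measured its position again before gripping it. It now stands in the middle of the largest blue mat.
- **Scanner:** I held it on the label for over 2 s, about 104 mm away. The calculated beam point was (453, −15), and the label measured at (451–457, −12 to −19). It now lies feet down on its green mat.
- **Other things:** The final pictures show the jar, beaker, bottle and parallels where they were.
- **Arm tilt:** An early turn ran into the last joint's limit and left the tool tilted about 1° for the rest of the run. I allowed for it when working out the moves, and nothing showed a visible effect.

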